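# Lock the little house onto the sloping display stand

## Task

Take the small white house with the steel twist-lock foot from among the figures on the table and set its foot fully home in the round steel socket of the sloping wooden stand, its two lugs going down through the two gaps of the rim. Then twist it a quarter turn clockwise, seen from above its roof, until it clicks locked against the stop, and let go of it. Leave the other ornaments, boxes, mug and spool standing where they are.

Things in the scene. Friction and masses are not known exactly. Their poses are not given: they have to be found in the camera images.
- house_mid (a point): Loose house, 0.17-0.35 kg, upright on the table: white ceramic block 40 (its x) x 52 mm (its y), pitched terracotta roof (ridge along y, no overhang), round steel foot; 74 mm tall. Point: its centre, 36 mm above the underside; z up through the roof. Half a turn about z leaves it the same. Grasp the flat walls at x = +-20 mm, which run 16 to 56 mm above the underside.
- house_foot (a point): The centre of the underside of the house's foot, axes as the house's. The foot is a steel disc 52 mm in diameter and 16 mm high with a 2.5 mm chamfer below, and two rounded lugs at the very bottom, 12 mm wide, 5 mm high, sticking out along the house's +y and -y to 36 mm from the axis.
- socket: Round steel twist-lock socket, 84 mm wide, fixed on a sloping wooden stand (board 240 mm up the slope, 280 across, 8 mm below this origin). Origin: on the axis, at the floor where the foot rests when home. z: out of the socket, square to the slope, leaning 30 degrees from vertical towards the robot's side; x: up the slope. Rim top 11.5 mm above the floor, its hole 56 mm wide for the 52 mm foot.
- gap_a (a point): One of the rim's two gaps for the lugs, at least 18 mm wide; the other is opposite. Point: 35 mm from the socket's axis, level with the rim's top, in the direction 170 degrees from the socket's x (x towards y). The house enters with its y axis along the gaps: yaw +80 degrees (or -100) about the socket's z, house centre 36 mm above the floor when home.
- lock_a (a point): Where one lug ends when locked (the other is opposite), 35 mm from the axis along the socket's +y. Once home the house turns only clockwise from above (negative about z), 80 degrees to a solid stop: house x then along socket x (yaw 0 or 180, +-2 degrees). From 25 to 10 degrees before it, two spring balls resist with about 0.15 N m, then click; turn on to the stop. Play up-down 2 mm.
- angel: Small angel figure, 51 mm tall, 38 mm wide, fixed on the stand's board beside the socket; origin at the centre of its underside.
- tree: Loose green glass fir tree, 50 mm wide, 88 mm tall, standing near the house; origin at the centre of its underside. Leave alone.
- snowman: Loose white snowman with black hat, 48 mm wide, 91 mm tall; origin at the centre of its underside. Leave alone.
- gift_a: Loose white window box, 90 mm cube; origin at the centre of its underside. Leave alone.
- gift_b: Loose white window box, 80 by 80 by 100 mm tall; origin at the centre of its underside. Leave alone.
- bell: Loose brass bell, 48 mm wide, 56 mm tall; origin at the centre of its underside. Leave alone.
- mug: Loose blue mug, 76 mm wide, 90 mm tall, handle at its +y; origin at the centre of its underside. Leave alone.
- spool: Loose cardboard spool, 60 mm wide, 30 mm tall; origin at the centre of its underside. Leave alone.
Mind the look-alikes: they are no part of the job. What is shaped like the part that bears house_mid but purple or turquoise is not meant.

How it is judged (in metres and radians):
On the way:
1. the house's foot is fully home in the socket, not yet twisted (z of house_mid in the frame of socket between 0.033 and 0.0395 m and x of house_mid in the frame of socket between -0.005 and 0.005 m and y of house_mid in the frame of socket between -0.005 and 0.005 m and angle between the z axis of house_mid and the z axis of socket, either way round below 0.1 rad and angle between the x axis of house_mid and the x axis of socket, either way round above 0.9 rad).
At the end, for the whole second after the job is handed in: The house stands in the socket, its foot home (centre 33 to 39.5 mm above the socket's floor and within 5 mm of its axis in x and in y, upright to the socket within 0.1 rad), twisted clockwise past the click to within 0.13 rad of the locked direction (z of house_mid in the frame of socket between 0.033 and 0.0395 m and x of house_mid in the frame of socket between -0.005 and 0.005 m and y of house_mid in the frame of socket between -0.005 and 0.005 m and angle between the z axis of house_mid and the z axis of socket, either way round below 0.1 rad and angle between the x axis of house_mid and the x axis of socket, either way round below 0.13 rad); the robot touches nothing.
It fails at once if a bystander (tree, snowman, window box, bell, mug or spool) is moved by more than 25 mm (distance of any of tree, snowman, gift_a, gift_b, bell, mug, spool from where it was at the start of the episode above 0.025 m).
It also fails if it takes over 45 s, if anything falls off the work surface, if the arm or the gripper's body presses on something with over 40 N, if the wrist force passes 120 N, or if a joint passes its speed limit or range.

## Robot

A 7-joint arm with a two-finger parallel gripper is mounted at the origin on the work surface. World frame = base frame: x ahead of the robot, y to its left, z up, the work surface at z = 0. Lengths are in mm, angles in degrees, forces in N, time in s.
With the tool pointing down it reaches from about 400 to 925 mm from the base axis. Payload 5.6 kg.
Tool frame: the origin (TCP) lies at the very end of the fingers, on their centre line; the grasp point (between the pads) lies 19 mm behind it; z points along the fingers, y is the direction in which the jaws open and shut (so a half turn about z gives the same grasp; the last joint's range is limited). The gripper opens to 85 mm and grips with 20 to 120 N. Pads are 22 mm wide; open, the fingers measure 114 mm over their backs; the gripper's body (76 mm by 85 mm) begins 54 mm behind the grasp point. The pads swing forward as they close: fully open they stand 13 mm farther back than shut.
Start: joints at [-72.25, 26.786, -0.665, 91.828, 0.344, 61.387, -3.226], TCP at [224.633, 609.958, 231.29] pointing down, gripper open.
Joint ranges: [-144.91, 144.91], [-17.63, 115.5], [-89.93, 88.59], [15.96, 139.68], [-74.01, 254.01], [8.47, 105.57], [-167.45, 167.45]. Speed limits (degrees/s): [147.25, 147.25, 180, 180, 180, 180, 180].

## Interface

Orientations are given as a 3x3 rotation matrix whose columns are the frame's x, y, z axes.
In Python, from cell import manip gives the robot as it stands.
- The arm moves only by the tool apply_moves, never from a script. Its argument "deltas" is one flat list of numbers, 7 for each row, row after row: the shift along the tool's x, y, z in units of 30 mm (1.0 is 30 mm), then the turn, a rotation vector about the tool's x, y, z in units of 5 degrees (1.0 is 5 degrees), then the closure in counts, from 0 (fully open) to 255 (shut). A call has 1 to 20 rows; each row is the pose to reach, as a shift and turn from the pose commanded when the call began, along the tool's axes at that moment; what a row does not reach only later rows make up. A row lasts 1/10 s, in which the tool goes at most 50 mm and 8.59 degrees, less where a joint would pass 70% of its speed; a pose out of reach is approached as far as the arm can. A call with a gripper value outside its range is refused whole. The fingers move at their own pace and stop on an object; the grip force is fixed at half the most. Time passes only in rows, so rows that repeat a pose let the fingers close. It gives the time, the measured TCP pose, the force and the opening at its end, in the units of the state.
- manip.observe(): the state, without advancing time (a new reading comes with each control period).
- manip.grab_frame(name): name is "scene" or "top" or "wrist"; returns a dict with "frame" (400x640x3 uint8, blue, green, red), "depth" (400x640 float32, mm along the optical axis (not along the pixel's ray), 0 where there is no reading), "fx", "fy", "cx", "cy" (pixels), "rvec" (rotation vector, rad) and "tvec" (3), from world to camera coordinates, as OpenCV has them. Camera axes: x right, y down, z forward; pixel columns grow to the right and rows downward; lengths in mm; the calibration is good to about 2 mm. A picture is of the moment at which its call begins.
- manip.finish_job(): hands the job in, once; it reports no verdict.
Trained networks look in a picture, given as the dict that the camera call returned (one of the last four; its "shot" number tells which), for a name from the list of things; names that differ only in an ending like _2 or _b are one class to them, and where a whole thing is asked for, a point or a joint stands for the part that bears it (a point fixed in the world has none). Each returns a list of dicts, best first, with "conf" (0 to 1); they miss things now and then, are a little off and sometimes report something else, mostly with a low value. They report only what shows in the picture. A call takes as long as a camera call. They do not tell look-alikes from the thing itself.
- manip.trace(picture, target): "mask" (400x640 bool, what is visible of it) and "pixel" ([column, row] in pixels, amid what is visible of it).
The state is a dict: "time_s": time; "joint_positions": joint angles; "joint_vel": joint speeds; "effort": joint torques, N m; "tool_pos": TCP position; "orientation": TCP orientation; "contact_force": force on the tool from outside, world axes, zero at the start; "ft_torque": the same for the moment, N m; "gripper_width": finger opening in mm.
Only numpy, scipy, OpenCV 4.12 (cv2) and the standard library are available. Lean on these libraries where they do the work, as an engineer would, in place of code of your own. Each camera call takes 0.05 s, during which the arm holds its last target.

## Working session

There is one attempt and no reset: what is moved stays moved. The work goes in short steps, Python scripts to look and compute and a tool call to move; the robot and the scene stay as the last step left them, time stands still between calls to the robot, and variables do not carry over. Pictures are saved under pics/ and viewed, and the job is handed in when it is done.

Besides the shell and the picture viewer there is one more tool, called after ">>>" as a command line: name --argument value ..., lists and objects as JSON in quotes. apply_moves: Moves the arm, as the interface text tells. Its arguments: {"type":"object","properties":{"deltas":{"type":"array","items":{"type":"number"}}},"required":["deltas"]}

```bash
mkdir -p pics; ls; cat > h.py <<'E'
import numpy as np, cv2
from cell import manip
def cam(p):
    R=cv2.Rodrigues(np.array(p["rvec"],float))[0]; return R,np.array(p["tvec"],float).ravel()
def cloud(p):
    d=p["depth"].astype(float); v,u=np.mgrid[0:400,0:640]
    X=np.stack([(u-p["cx"])/p["fx"]*d,(v-p["cy"])/p["fy"]*d,d],-1)
    R,t=cam(p); W=(X-t)@R; W[d<=0]=np.nan; return W
def proj(p,P):
    R,t=cam(p); c=np.atleast_2d(P)@R.T+t
    return np.c_[c[:,0]/c[:,2]*p["fx"]+p["cx"],c[:,1]/c[:,2]*p["fy"]+p["cy"]]
E
python3 - <<'E'
from h import *
import pickle
print(manip.observe())
for n in ["scene","top"]:
    p=manip.grab_frame(n); cv2.imwrite(f"pics/{n}0.png",p["frame"])
    pickle.dump(p,open(f"{n}0.pkl","wb"))
    print(n,p["shot"])
    for t in ["house_mid","socket","angel","tree","snowman","bell","gift_a","mug","spool","gap_a"]:
        try:
            for r in manip.trace(p,t)[:4]:
                W=cloud(p)[r["mask"]]; print(t,round(r["conf"],2),np.round(r["pixel"]),r["mask"].sum(),np.round(np.nanmedian(W,0)),np.round(np.nanmax(W,0)))
        except Exception as e: print(t,e)
E
```

```text
pics
{'time_s': 0.0, 'joint_positions': array([-72.24731542,  26.83480178,  -0.66371782,  91.88327248,
         0.34426627,  61.38809395,  -3.2265879 ]), 'joint_vel': array([-0.01453496,  0.00308633, -0.02528672,  0.13912907, -0.14802208,
       -0.07826268, -0.01993361]), 'effort': array([ 8.82967088e-04, -5.32366598e+01,  2.16091122e-02, -2.51311094e+01,
        1.13725557e-02,  7.67696853e-03, -9.59632246e-06]), 'tool_pos': array([224.49485849, 609.37773576, 230.33492355]), 'orientation': array([[-9.38362727e-01,  3.45651775e-01, -4.92876535e-04],
       [ 3.45652097e-01,  9.38361105e-01, -1.75086530e-03],
       [-1.42693529e-04, -1.81331055e-03, -9.99998346e-01]]), 'contact_force': array([-0.50008088, -0.64557638, -0.68323023]), 'ft_torque': array([ 0.00820175,  0.0278326 , -0.01093185]), 'gripper_width': 85.2750617037021}
scene 1
house_mid 0.77 [293. 154.] 437 [ 388. -267.   42.] [ 405. -251.   76.]
house_mid 0.68 [271. 170.] 408 [ 490. -264.   45.] [ 510. -246.   75.]
house_mid 0.65 [250. 156.] 460 [ 466. -368.   42.] [ 480. -350.   75.]
socket 0.63 [398. 226.] 543 [604. 167. 
[... 810 characters left out ...]
]
angel 0.51 [200. 201.] 154 [578. 298. 116.] [601. 323. 140.]
angel 0.42 [252. 200.] 775 [584. 164.  90.] [625. 208. 117.]
tree 0.69 [388. 194.] 259 [ 605. -214.   49.] [ 638. -192.   91.]
snowman 0.54 [355. 252.] 218 [ 435. -117.   76.] [457. -98.  99.]
bell 0.7 [247. 274.] 202 [377. 187.  21.] [397. 213.  62.]
gift_a 0.64 [344. 147.] 1194 [734. -86.  91.] [789. -35.  99.]
gift_a 0.56 [456. 201.] 1159 [ 581. -394.  100.] [ 640. -360.  110.]
mug 0.97 [169. 276.] 872 [364. 415.  42.] [405. 462.  98.]
spool 0.67 [414. 145.] 287 [ 738. -283.   30.] [ 767. -255.   39.]
gap_a 0.72 [253. 201.] 771 [584. 165.  90.] [625. 211. 117.]
gap_a 0.52 [410. 240.] 348 [ 476. -271.   65.] [ 506. -243.   79.]
```

```bash
python3 - <<'E'
import cv2,numpy as np
s=cv2.imread("pics/scene0.png");t=cv2.imread("pics/top0.png")
a=cv2.resize(s[110:230,200:360],(800,600),interpolation=cv2.INTER_CUBIC);cv2.imwrite("pics/c1.png",a)
b=cv2.resize(t[130:310,340:500],None,fx=3.3,fy=3.3,interpolation=cv2.INTER_CUBIC);cv2.imwrite("pics/c2.png",b)
b=cv2.resize(t[130:270,160:350],None,fx=4,fy=4,interpolation=cv2.INTER_CUBIC);cv2.imwrite("pics/c3.png",b)
E
```

```text
(no output)
```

View pics/scene0.png

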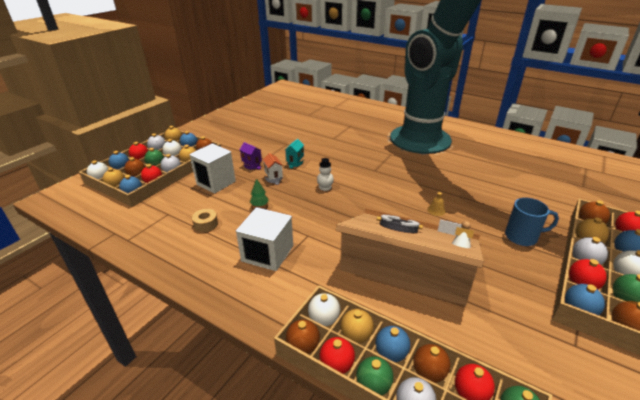

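View pics/top0.png

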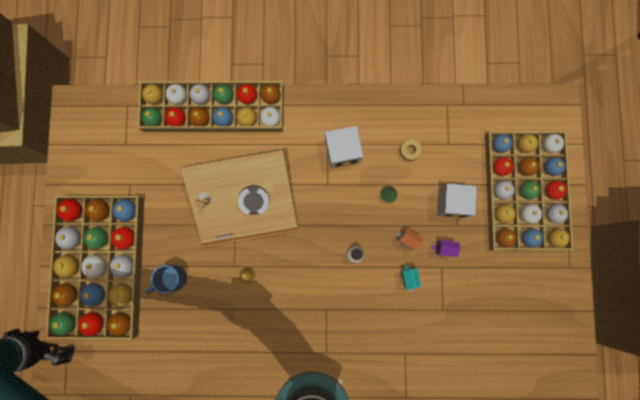

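```bash
ls pics
```

```text
c1.png
c2.png
c3.png
scene0.png
top0.png
```

View pics/c1.png

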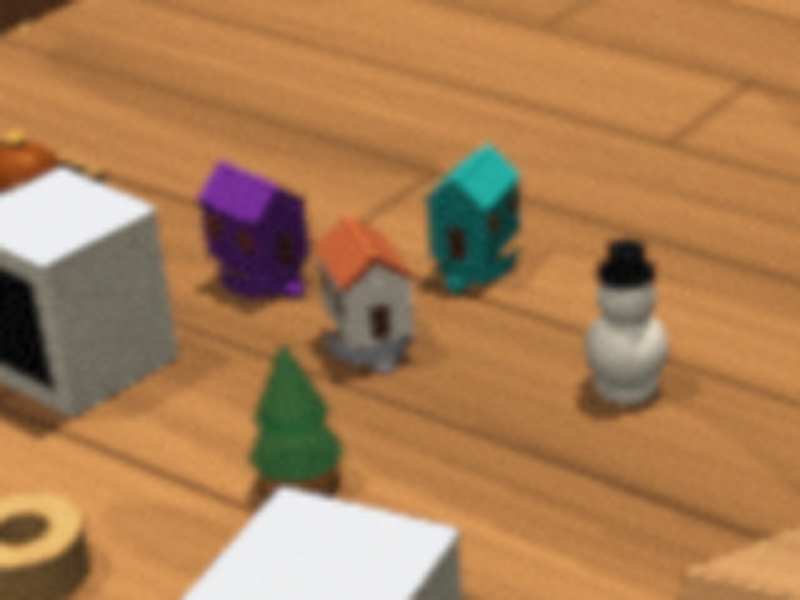

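View pics/c2.png

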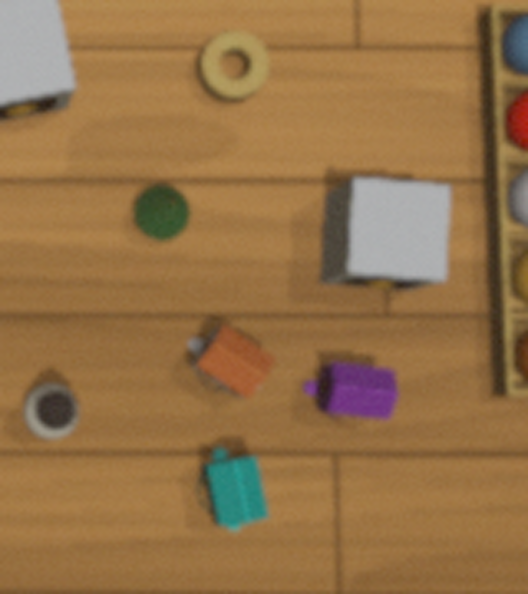

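View pics/c3.png

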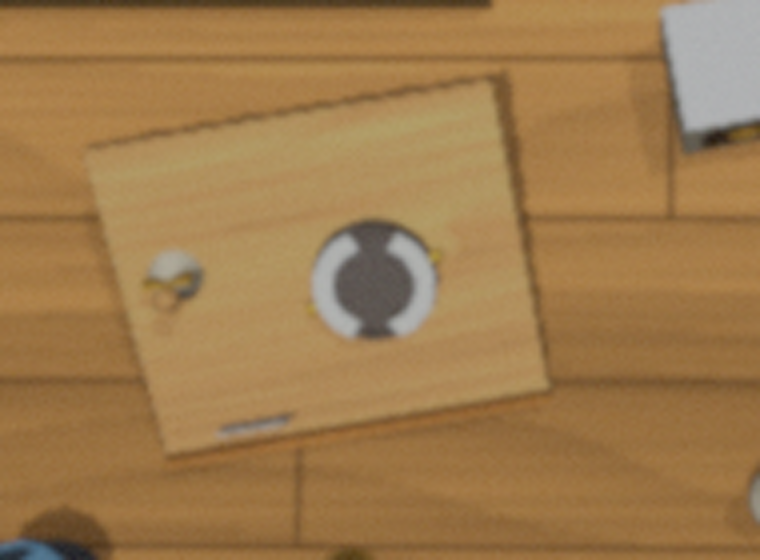

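The three look-alike houses in top are at (410,240), (446,247) and (410,278). Only the first has white walls, a terracotta roof and a grey steel foot (scene pixel 271,170), as the enlarged crop confirms. The others are purple and turquoise. The socket is at top pixel (253,201), with dark gaps running roughly up and down the picture. Next I measure both.

```bash
python3 - <<'E'
from h import *
import pickle
for n in ["top","scene"]:
    p=pickle.load(open(n+"0.pkl","rb"));W=cloud(p);f=p["frame"].astype(int)
    print(n,"cam pos",np.round(-cam(p)[0].T@cam(p)[1]),p["fx"])
    # table check
    c=(410,240) if n=="top" else (273,168)
    v,u=np.mgrid[0:400,0:640]
    near=(abs(u-c[0])<22)&(abs(v-c[1])<22)
    hsv=cv2.cvtColor(p["frame"],cv2.COLOR_BGR2HSV)
    z=W[...,2]
    tbl=near&(z<12); print("table z",np.nanmedian(z[tbl]))
    roof=near&(z>52)
    P=W[roof]; 
    r=cv2.minAreaRect(P[:,:2].astype(np.float32)); print("roof rect",r,len(P),np.nanmax(P,0))
    hi=P[P[:,2]>np.nanpercentile(P[:,2],70)]; 
    m=P[:,:2].mean(0); print("mean",m,hi.mean(0)); 
    d=np.linalg.svd(hi[:,:2]-hi[:,:2].mean(0))[2][0];print("ridge ang",np.degrees(np.arctan2(d[1],d[0])))
    # board plane
    m=(W[...,0]>450)&(W[...,0]<720)&(W[...,1]>20)&(W[...,1]<330)&(z>25)&(z<190)
    B=W[m]; rng=np.random.default_rng(0);best=0
    for i in range(400):
        q=B[rng.choice(len(B),3,False)];nn=np.cross(q[1]-q[0],q[2]-q[0]);nn/=np.linalg.norm(nn)+1e-9
        nn*=np.sign(nn[2]) or 1
        if abs(nn[2]-.866)>.1: continue
        k=abs((B-q[0])@nn)<2.5
        if k.sum()>best: best=k.sum();K=k
    c0=B[K].mean(0);nn=np.linalg.svd(B[K]-c0,full_matrices=False)[2][2];nn*=np.sign(nn[2])
    print("plane",K.sum(),c0,nn,np.degrees(np.arccos(nn[2])),"yaw down",np.degrees(np.arctan2(nn[1],nn[0])))
    xs=np.array([0,0,1.])-nn*nn[2];xs/=np.linalg.norm(xs);ys=np.cross(nn,xs)
    L=(B-c0)@np.c_[xs,ys,nn]
    r=cv2.minAreaRect(L[K][:,:2].astype(np.float32)); print("board rect",r)
    ring=L[(L[:,2]>12)&(L[:,2]<26)];print("ring n",len(ring),ring.min(0),ring.max(0),np.median(ring[:,2]))
E
```

```text
top cam pos [ 419.  -20. 1426.] 487.2913184903927
table z 1.4710317783238194
roof rect ((477.2404479980469, -275.0452575683594), (53.31544494628906, 42.24045944213867), 54.69266128540039) 290 [ 506.94553116 -244.15312019   79.37478394]
mean [ 476.52266888 -273.71880437] [ 477.75424161 -272.4174153    73.88056392]
ridge ang -122.70092970026087
plane 4346 [594.11300275 196.99765938  85.45706617] [-0.49272487 -0.0836694   0.86615336] 29.985334335994015 yaw down -170.36255950515803
board rect ((-4.632865905761719, 4.4869537353515625), (237.08187866210938, 279.3516540527344), 0.2182721644639969)
ring n 542 [-127.78053427 -132.59308099   12.0080031 ] [ 31.60688843 142.70822346  25.96446649] 17.667197681353617
scene cam pos [1245.  387.  635.] 397.40980861482205
table z 0.2773995274517135
roof rect ((514.24658203125, -290.1567687988281), (241.1326446533203, 117.90558624267578), 13.431653022766113) 366 [ 622.26935441 -208.78764582   87.18821421]
mean [ 494.53542541 -272.76565424] [ 525.44443064 -260.46166896   73.33562404]
ridge ang 27.080985098207584
plane 2033 [623.54331111 206.10580594 102.10870793] [-0.48713254 -0.08653453  0.8690303 ] 29.653851295142346 yaw down -169.92701915785455
board rect ((-39.75298309326172, -1.99578857421875), (240.86322021484375, 278.9105224609375), 0.07860860228538513)
ring n 487 [-143.18806212  -84.30237573   12.00596481] [ -4.9482048  114.37335458  25.85651777] 17.614928727305355
```

```bash
cat >> h.py <<'E'
from scipy.spatial.transform import Rotation as Ro
def delta(R0,p0,R1,p1):
    "units of the move tool, from pose0 to pose1"
    t=R0.T@(np.array(p1)-p0)/30; r=np.degrees(Ro.from_matrix(R0.T@R1).as_rotvec())/5
    return np.round(np.r_[t,r],3)
def sockR(az=9.8,tilt=30.):
    a=np.radians(az);h=np.array([np.cos(a),np.sin(a),0]);T=np.radians(tilt)
    x=h*np.cos(T)+np.array([0,0,np.sin(T)]);z=-h*np.sin(T)+np.array([0,0,np.cos(T)])
    return np.c_[x,np.cross(z,x),z]
def toolR(S,yaw):
    "tool pointing along -S z, tool y = S x turned by yaw about S z"
    a=np.radians(yaw);y=S@[np.cos(a),np.sin(a),0];z=-S[:,2];return np.c_[np.cross(y,z),y,z]
def cur():
    o=manip.observe();return np.array(o["orientation"]),np.array(o["tool_pos"]),o
E
python3 - <<'E'
from h import *
import pickle
S=sockR()
for n in ["top","scene"]:
    p=pickle.load(open(n+"0.pkl","rb"));W=cloud(p)
    L=(W-np.array([600,167,95]))@S
    pl=np.nanmedian(L[...,2][(abs(L[...,0])<90)&(abs(L[...,1])<60)&(abs(L[...,2])<20)&((abs(L[...,0])>50))])
    m=(np.hypot(L[...,0],L[...,1])<55)&(L[...,2]-pl>13)&(L[...,2]-pl<26)
    q=L[m]; (c,r)=cv2.minEnclosingCircle(q[:,:2].astype(np.float32)); lo,hi=q.min(0),q.max(0)
    print(n,"board lvl",pl,"ring z",np.median(q[:,2]),"circle",c,r,(lo+hi)/2,hi-lo, len(q))
    floor=np.array([600,167,95])+S@np.r_[c,pl+8]; print("socket origin",floor)
W=manip.grab_frame("wrist");cv2.imwrite("pics/w0.png",W["frame"])
R,p,o=cur();Rc,t=cam(W);print("cam pos in tool",R.T@(-Rc.T@t-p),"axes",np.round(R.T@Rc.T,2).tolist(),W["fx"])
C=np.array([600,167,92]);print(delta(R,p,toolR(S,80),C+230*S[:,2]),C+230*S[:,2])
E
```

```text
top board lvl -7.762424472092024 ring z 10.916240843487104 circle (-16.6283016204834, -0.45408058166503906) 49.931861877441406 [-13.60898804  -0.45407988  11.66817122] [79.55265841 98.427663   12.75340767] 335
socket origin [585.76983682 164.08121933  86.89159563]
scene board lvl -8.604309871618842 ring z 8.680807098736897 circle (-17.142629623413086, -2.3033318519592285) 48.82987976074219 [-14.93740869  -2.0537064    7.86193164] [78.5383434  95.81104308  6.89327121] 224
socket origin [586.06047573 162.25478606  85.90533749]
cam pos in tool [ 7.85549909e+01 -5.43785395e-02 -1.41930297e+02] axes [[0.0, -0.95, -0.31], [1.0, -0.0, 0.0], [-0.0, -0.31, 0.95]] 324.2404535791077
[-13.525 -11.448  -1.996  -2.063  -5.666  -3.911] [486.67809167 147.4259076  291.18584287]
```

```bash
python3 - <<'E'
from h import *
S=sockR();R,p,o=cur();C=np.array([586,163.5,86.5]);print(delta(R,p,toolR(S,80),C+150*S[:,2]))
E
```

```text
[-14.282 -11.052   0.496  -2.063  -5.666  -3.911]
```

>>> apply_moves --deltas '[-14.28,-11.05,0.5,-2.06,-5.67,-3.91,0,-14.28,-11.05,0.5,-2.06,-5.67,-3.91,0,-14.28,-11.05,0.5,-2.06,-5.67,-3.91,0,-14.28,-11.05,0.5,-2.06,-5.67,-3.91,0,-14.28,-11.05,0.5,-2.06,-5.67,-3.91,0,-14.28,-11.05,0.5,-2.06,-5.67,-3.91,0,-14.28,-11.05,0.5,-2.06,-5.67,-3.91,0,-14.28,-11.05,0.5,-2.06,-5.67,-3.91,0,-14.28,-11.05,0.5,-2.06,-5.67,-3.91,0,-14.28,-11.05,0.5,-2.06,-5.67,-3.91,0,-14.28,-11.05,0.5,-2.06,-5.67,-3.91,0,-14.28,-11.05,0.5,-2.06,-5.67,-3.91,0,-14.28,-11.05,0.5,-2.06,-5.67,-3.91,0,-14.28,-11.05,0.5,-2.06,-5.67,-3.91,0,-14.28,-11.05,0.5,-2.06,-5.67,-3.91,0,-14.28,-11.05,0.5,-2.06,-5.67,-3.91,0]'

```text
time_s: 2.75
tool_pos: [511.6, 152.1, 216.3]
orientation: [[-0.87, -0.022, 0.493], [0.024, 0.996, 0.086], [-0.493, 0.087, -0.866]]
contact_force: [0.0, -0.2, 0.5]
gripper_width: 85.2
```

```bash
python3 - <<'E'
from h import *
import pickle
S=sockR();R,p,o=cur();C=np.array([586,163.5,86.5])
print(o["time_s"],np.round(o["joint_positions"],1),p,"err",S.T@(p-C),delta(R,p,toolR(S,80),C+150*S[:,2]))
w=manip.grab_frame("wrist");pickle.dump(w,open("w1.pkl","wb"));cv2.imwrite("pics/w1.png",w["frame"])
W=cloud(w);L=(W-C)@S
b=(np.hypot(L[...,0],L[...,1])>55)&(np.hypot(L[...,0],L[...,1])<100)&(abs(L[...,2]+8)<15)
B=W[b];c0=np.median(B,0);k=np.ones(len(B),bool)
for i in range(4):
    c0=B[k].mean(0);nn=np.linalg.svd(B[k]-c0,full_matrices=False)[2][2];nn*=np.sign(nn[2]);k=abs((B-c0)@nn)<2
print("plane n",nn,"tilt",np.degrees(np.arccos(nn[2])),"az",np.degrees(np.arctan2(-nn[1],-nn[0])),"lvl",(c0-C)@S[:,2])
E
```

```text
2.75 [-46.6   4.3  23.4 131.7  19.   15.9  49.3] [511.55196033 152.14200165 216.27882058] err [ -0.317908     1.47950227 150.03921826] [-0.019 -0.047  0.001  0.01  -0.     0.024]
plane n [-0.49229789 -0.0877311   0.86599425] tilt 30.003569687086138 az 10.104454332295276 lvl -9.948739806559468
```

View pics/w1.png

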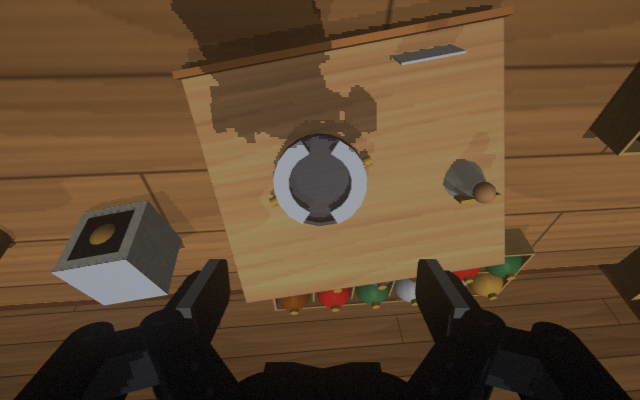

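The wrist view shows the socket ring centred at (320,181), with dark gaps at about (318,145) and (322,215). They line up with the tool x axis, as intended. Next I fit the ring and the gaps.

```bash
python3 - <<'E'
from h import *
import pickle
from scipy.optimize import least_squares
w=pickle.load(open("w1.pkl","rb"));W=cloud(w);S=sockR(10.0)
C=np.array([586,163.5,86.5]);L=(W-C)@S
rho=np.hypot(L[...,0],L[...,1]);lvl=-9.95
h=L[...,2]-lvl-8
print("floor",np.median(h[rho<20]),"ring",np.median(h[(rho>31)&(rho<39)&(h>7)]))
Rc,t=cam(w);cp=-Rc.T@t
def onplane(px,z): # px Nx2 -> S coords at height z above floor est
    d=np.c_[(px[:,0]-w["cx"])/w["fx"],(px[:,1]-w["cy"])/w["fy"],np.ones(len(px))]@Rc
    o=(cp-C)@S;d=d@S;s=(z+lvl+8-o[2])/d[:,2];return o[:2]+d[:,:2]*s[:,None]
g=cv2.cvtColor(w["frame"],cv2.COLOR_BGR2GRAY)
hsv=cv2.cvtColor(w["frame"],cv2.COLOR_BGR2HSV)
br=((g>110)&(hsv[...,1]<70)&(rho<60)).astype(np.uint8)
print(br.sum())
v,u=np.nonzero(br);q=onplane(np.c_[u,v].astype(float),11.5)
# fine grid classification: fit annulus by outer/inner edges subpixel
def edges(c):
    out=[];inn=[]
    for a in np.radians(np.arange(0,360,4)):
        r=np.arange(20,52,.25);P=C+(np.c_[c[0]+r*np.cos(a),c[1]+r*np.sin(a),np.full(len(r),11.5+lvl+8)])@S.T
        uv=proj(w,P).astype(np.float32);s=cv2.remap(g,uv[:,0][None],uv[:,1][None],cv2.INTER_LINEAR)[0].astype(float)
        b=s>100
        if b.sum()*.25<8: continue
        k=np.nonzero(b)[0];out.append((a,r[k[-1]]));inn.append((a,r[k[0]]))
    return np.array(out),np.array(inn)
c=np.zeros(2)
for i in range(5):
    o,n=edges(c)
    def f(x,e): return e[:,1]-(x[2]+x[0]*np.cos(e[:,0])+x[1]*np.sin(e[:,0]))
    so=least_squares(f,[0,0,42],args=(o,),loss="soft_l1").x;sn=least_squares(f,[0,0,28],args=(n,),loss="soft_l1").x
    c=c+.5*(so[:2]+sn[:2])
print("center",c,"out",so,"in",sn)
# gaps angle: brightness at r 34
a=np.arange(0,360,.5);P=C+np.c_[c[0]+34*np.cos(np.radians(a)),c[1]+34*np.sin(np.radians(a)),np.full(len(a),11.5+lvl+8)]@S.T
uv=proj(w,P).astype(np.float32);s=cv2.remap(g,uv[:,0][None],uv[:,1][None],cv2.INTER_LINEAR)[0].astype(float)
d=s<100; tr=a[np.nonzero(np.diff(d.astype(int)))[0]];print("gap edges",tr)
print("origin",C+S@np.r_[c,lvl+8])
E
```

```text
floor 229.54068672699398 ring 230.36445744551028
2792
center [-1.22208044 -0.50599692] out [ 0.34771312 -0.05735467 51.55452417] in [-4.28876773e-01  1.46739708e-02  2.82651790e+01]
gap edges [ 11.5 150.  189.5 328. ]
origin [586.00577905 162.98721627  84.20021024]
```

```bash
cat > fit.py <<'E'
from h import *
import pickle
from scipy.optimize import least_squares
def run(w,C,S,z,rr,lo,hi,test,which):
    c=np.zeros(2)
    img=w["frame"];g=cv2.cvtColor(img,cv2.COLOR_BGR2GRAY);sat=cv2.cvtColor(img,cv2.COLOR_BGR2HSV)[...,1]
    for i in range(6):
        e=[]
        for a in np.radians(np.arange(0,360,3)):
            r=np.arange(lo,hi,.2);P=C+np.c_[c[0]+r*np.cos(a),c[1]+r*np.sin(a),np.full(len(r),z)]@S.T
            uv=proj(w,P).astype(np.float32)
            G=cv2.remap(g,uv[:,0][None],uv[:,1][None],1)[0].astype(float);T=cv2.remap(sat,uv[:,0][None],uv[:,1][None],1)[0].astype(float)
            b=test(G,T);k=np.nonzero(b)[0]
            if b.sum()*.2<6: continue
            e.append((a,r[k[0] if which=="in" else k[-1]]))
        e=np.array(e);x=least_squares(lambda x:e[:,1]-(x[2]+x[0]*np.cos(e[:,0])+x[1]*np.sin(e[:,0])),[0,0,rr],loss="soft_l1").x
        c+=x[:2]
    return c,x[2],len(e),np.std(e[:,1]-x[2])
E
python3 - <<'E'
from fit import *
w=pickle.load(open("w1.pkl","rb"));W=cloud(w);S=sockR(9.9);C=np.array([586,163.5,86.5]);L=(W-C)@S
rho=np.hypot(L[...,0]+1,L[...,1]+.5)
z=L[...,2];ok=abs(z)<25
for nm,m in [("floor",rho<22),("ring",(rho>31)&(rho<39)),("board",(rho>60)&(rho<90))]:
    q=z[m&ok];print(nm,np.median(q),np.percentile(q,[10,90]),len(q))
for zz in (9,10,11.5):
  print(zz,"in",run(w,C,S,zz,28,20,50,lambda G,T:(G>100)&(T<80),"in"),"out",run(w,C,S,zz,42,30,50,lambda G,T:(G>100)&(T<60),"out"))
E
```

```text
floor -1.9209746566023183 [-2.8313587  -1.07749438] 1673
ring 9.239339668485147 [-1.90961271 10.26953845] 2117
board -9.950800459894488 [-10.87064943  -9.02918789] 15068
9 in (array([-1.92255317, -0.4317584 ]), np.float64(28.117922034904215), 92, np.float64(0.16955128147861193)) out (array([-1.78125425, -0.43663425]), np.float64(42.218791532409256), 92, np.float64(0.6013964530672026))
10 in (array([-2.18855621, -0.35476535]), np.float64(28.03180901763882), 92, np.float64(0.17514509243095075)) out (array([-2.04160458, -0.37106765]), np.float64(42.053438291647836), 92, np.float64(0.594905911450087))
11.5 in (array([-2.58661287, -0.29300676]), np.float64(27.883851984266748), 92, np.float64(0.16480210966403389)) out (array([-2.43727939, -0.28153711]), np.float64(41.82764515780523), 92, np.float64(0.5906646155736226))
```

```bash
python3 - <<'E'
from fit import *
S=sockR(9.9);C=np.array([586,163.5,86.5])
for n in ("top","scene"):
  w=pickle.load(open(n+"0.pkl","rb"));W=cloud(w);L=(W-C)@S
  rho=np.hypot(L[...,0]+1,L[...,1]+.5);z=L[...,2];ok=abs(z)<25
  lv=[np.median(z[m&ok]) for m in (rho<22,(rho>31)&(rho<39),(rho>60)&(rho<90))]
  print(n,lv)
  for zz in (9.5,11.5):
    try: print(zz,"in",run(w,C,S,zz,28,18,50,lambda G,T:(G>120)&(T<80),"in"),"out",run(w,C,S,zz,42,30,50,lambda G,T:(G>120)&(T<60),"out"))
    except Exception as e: print(e)
R,p,o=cur()
# house view pose: TCP 110 above table-> house top etc
a=np.radians(-34.5);y=np.array([np.cos(a),np.sin(a),0]);zt=np.array([0,0,-1.]);Rt=np.c_[np.cross(y,zt),y,zt]
print(Rt, delta(R,p,Rt,[477,-274,180]))
E
```

```text
top [np.float64(0.29094160728537455), np.float64(11.033872883411263), np.float64(-7.924193426172729)]
9.5 in (array([-3.23690576,  1.12541891]), np.float64(26.83537070689853), 95, np.float64(0.45643930823852324)) out (array([-2.61051885,  0.9566    ]), np.float64(43.06051469619307), 95, np.float64(1.0422860024020837))
11.5 in (array([-2.42254499,  0.89474945]), np.float64(26.792015502381766), 95, np.float64(0.4569730590869668)) out (array([-1.78662645,  0.72190031]), np.float64(43.01268458163509), 95, np.float64(1.0318710649770322))
scene [np.float64(-0.07917740923235057), np.float64(7.263362247778421), np.float64(-8.4658481031694)]
9.5 in (array([-1.15077703, -1.36718131]), np.float64(18.64883608622032), 99, np.float64(4.562613627960298)) out (array([-5.91621086, -1.28326055]), np.float64(46.04499823023994), 97, np.float64(3.1961303523888187))
11.5 in (array([6.24454921, 0.03208512]), np.float64(18.694095142392054), 99, np.float64(4.47979331078297)) out (array([8.44396937, 0.47892765]), np.float64(45.30228565757777), 97, np.float64(3.294376958563834))
[[ 0.56640624  0.82412619  0.        ]
 [ 0.82412619 -0.56640624  0.        ]
 [ 0.          0.         -1.        ]] [  1.259 -14.223  -0.741   6.983   2.245  24.207]
```

>>> apply_moves --deltas '[1.26,-14.22,-0.74,6.98,2.25,24.2,0,1.26,-14.22,-0.74,6.98,2.25,24.2,0,1.26,-14.22,-0.74,6.98,2.25,24.2,0,1.26,-14.22,-0.74,6.98,2.25,24.2,0,1.26,-14.22,-0.74,6.98,2.25,24.2,0,1.26,-14.22,-0.74,6.98,2.25,24.2,0,1.26,-14.22,-0.74,6.98,2.25,24.2,0,1.26,-14.22,-0.74,6.98,2.25,24.2,0,1.26,-14.22,-0.74,6.98,2.25,24.2,0,1.26,-14.22,-0.74,6.98,2.25,24.2,0,1.26,-14.22,-0.74,6.98,2.25,24.2,0,1.26,-14.22,-0.74,6.98,2.25,24.2,0,1.26,-14.22,-0.74,6.98,2.25,24.2,0,1.26,-14.22,-0.74,6.98,2.25,24.2,0,1.26,-14.22,-0.74,6.98,2.25,24.2,0,1.26,-14.22,-0.74,6.98,2.25,24.2,0,1.26,-14.22,-0.74,6.98,2.25,24.2,0,1.26,-14.22,-0.74,6.98,2.25,24.2,0,1.26,-14.22,-0.74,6.98,2.25,24.2,0,1.26,-14.22,-0.74,6.98,2.25,24.2,0]'

```text
time_s: 4.8
tool_pos: [476.4, -274.8, 180.1]
orientation: [[0.567, 0.824, 0.001], [0.824, -0.567, 0.001], [0.001, 0.0, -1.0]]
contact_force: [-0.9, -0.4, 1.1]
gripper_width: 85.1
```

```bash
python3 - <<'E'
from h import *
import pickle
R,p,o=cur()
print(o["time_s"],np.round(o["joint_positions"],1),p,np.round(R,3).tolist())
w=manip.grab_frame("wrist");pickle.dump(w,open("w2.pkl","wb"));cv2.imwrite("pics/w2.png",w["frame"])
W=cloud(w)
for r in manip.trace(w,"house_mid")[:3]:
    P=W[r["mask"]];P=P[(P[:,2]>58)&(P[:,2]<80)]
    print(r["conf"],r["pixel"],len(P),np.nanmax(P,0))
    if len(P)>50: print(cv2.minAreaRect(P[:,:2].astype(np.float32)))
E
```

```text
4.8 [-15.1  28.4  54.4 111.3 -28.3  54.8  18.4] [ 476.39456092 -274.7833271   180.1209855 ] [[0.567, 0.824, 0.001], [0.824, -0.567, 0.001], [0.001, 0.0, -1.0]]
0.97 [327.7, 184.3] 2661 [ 507.43188859 -245.38450978   75.01564821]
((477.934814453125, -276.5718688964844), (53.08912658691406, 39.55267333984375), 55.489810943603516)
0.93 [237.3, 244.4] 1588 [ 398.64083583 -251.94326286   74.5953934 ]
((370.0867614746094, -275.8910827636719), (53.116539001464844, 39.01820373535156), 10.88203239440918)
0.59 [363.3, 282.0] 2039 [ 475.91461539 -353.34944312   74.33262895]
((454.5047302246094, -381.1941223144531), (53.47700500488281, 38.68824005126953), 83.06305694580078)
```

View pics/w2.png

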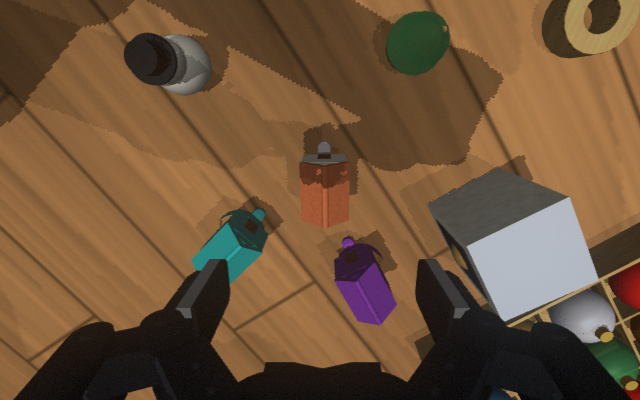

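The wrist view shows the white house with the orange roof at (327,184), midway between the jaws and aligned with them. Turquoise is at (237,244) and purple at (363,282), both clear of the finger path. The roof rectangle measures 53x40 mm, as it should. I descend and close.

>>> apply_moves --deltas '[-0.02,0.06,1.3,0,0,0,0,-0.02,0.06,2.6,0,0,0,0,-0.02,0.06,3.9,0,0,0,0,-0.02,0.06,4.7,0,0,0,0,-0.02,0.06,5.2,0,0,0,0,-0.02,0.06,5.4,0,0,0,0,-0.02,0.06,5.4,0,0,0,0,-0.02,0.06,5.4,0,0,0,0]'

```text
time_s: 5.7
tool_pos: [478.4, -277.0, 19.1]
orientation: [[0.568, 0.823, 0.002], [0.823, -0.568, -0.001], [0.0, 0.002, -1.0]]
contact_force: [-0.4, -0.2, 0.5]
gripper_width: 85.4
```

```bash
python3 - <<'E'
from h import *
R,p,o=cur()
w=manip.grab_frame("wrist");cv2.imwrite("pics/w3.png",w["frame"]);print(p,o["contact_force"])
E
```

```text
[ 478.38117551 -277.01708799   19.06856905] [-0.39024186 -0.20476219  0.52604168]
```

View pics/w3.png

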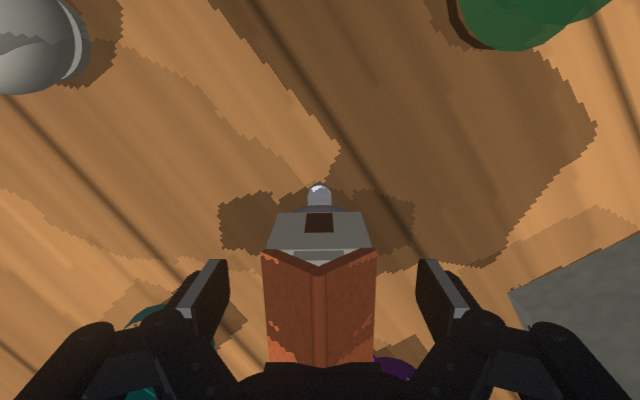

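The house sits centred between the open fingers: its ridge is at column 320 and the fingers are at 225 and 420. I close.

>>> apply_moves --deltas '[0,0,0,0,0,0,60,0,0,0,0,0,0,120,0,0,0,0,0,0,180,0,0,0,0,0,0,255,0,0,0,0,0,0,255,0,0,0,0,0,0,255,0,0,0,0,0,0,255,0,0,0,0,0,0,255,0,0,-1,0,0,0,255,0,0,-2,0,0,0,255,0,0,-4,0,0,0,255,0,0,-5,0,0,0,255,0,0,-6,0,0,0,255,0,0,-6,0,0,0,255]'

```text
time_s: 7.15
tool_pos: [479.3, -277.8, 201.4]
orientation: [[0.568, 0.823, 0.007], [0.823, -0.568, -0.002], [0.002, 0.006, -1.0]]
contact_force: [0.2, -0.3, -4.1]
gripper_width: 39.7
```

```bash
python3 - <<'E'
from h import *
import pickle
R,p,o=cur();print(p,o["gripper_width"],o["contact_force"],np.round(o["joint_positions"],1))
w=manip.grab_frame("wrist");pickle.dump(w,open("w4.pkl","wb"));cv2.imwrite("pics/w4.png",w["frame"])
W=(cloud(w)-p)@R
m=(abs(W[...,0])<45)&(abs(W[...,1])<22)&(W[...,2]>-60)&(W[...,2]<30)
P=W[m];print(len(P),P.min(0),P.max(0))
top=P[P[:,2]<np.percentile(P[:,2],15)]
print("ridge z",np.percentile(P[:,2],[0.5,2,5]))
E
```

```text
[ 479.28730064 -277.76489119  201.37952586] 39.65536387193782 [ 0.21455594 -0.31926342 -4.13373294] [-16.2  27.   56.  110.  -26.9  56.8  17.5]
17515 [-24.66912531 -21.9886086  -59.99542633] [36.12313094 21.99408351 19.45371462]
ridge z [-56.69256428 -54.89338513 -54.20450978]
```

View pics/w4.png

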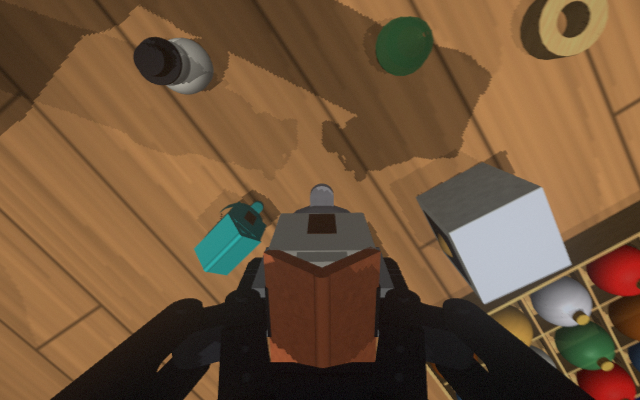

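```bash
python3 - <<'E'
from h import *
import pickle
R,p,o=cur();w=pickle.load(open("w4.pkl","rb"));W=(cloud(w)-p)@R
hsv=cv2.cvtColor(w["frame"],cv2.COLOR_BGR2HSV)
z=W[...,2];m=(abs(W[...,1])<24)&(abs(W[...,0])<40)
roof=m&(z<-33)&(hsv[...,0]<15)&(hsv[...,1]>110);P=W[roof]
print("roof",len(P),np.percentile(P,[.5,99.5],axis=0))
# ridge by two planes
A=[]
for s in (1,-1):
    q=P[(P[:,1]*s>4)&(P[:,1]*s<17)];c=q.mean(0);n=np.linalg.svd(q-c,full_matrices=False)[2][2];n*=-np.sign(n[2]);A.append((n,n@c));print(n)
d=np.cross(A[0][0],A[1][0]);d*=np.sign(d[0]);print("ridge dir",d/np.linalg.norm(d),"yaw deg",np.degrees(d[1]/d[0]),"pitch",np.degrees(d[2]/d[0]))
M=np.array([A[0][0],A[1][0],[1,0,0]]);print("ridge at x=0",np.linalg.solve(M,[A[0][1],A[1][1],0]))
lug=m&(z>8)&(z<25)&(W[...,0]>28)&(abs(W[...,1])<9);q=W[lug];print("lug",len(q),np.percentile(q,[1,50,99],axis=0))
wall=m&(z>-40)&(z<-10)&(W[...,0]>15)&(abs(W[...,1])<15);print("wall x",np.median(W[wall],0))
S=sockR(9.9);C=np.array([586,163.5,86.5])+S@[-2,0,-1.]
T=toolR(S,80)
print("C",C)
for hgt in (60,30): print(hgt,delta(R,p,T,C+S[:,2]*(19+hgt)),C+S[:,2]*(19+hgt))
E
```

```text
roof 12121 [[-20.90509058 -18.89390166 -87.74782649]
 [ 25.73383861  22.8739779  -39.21667132]]
[ 0.02373639  0.91281663 -0.40767926]
[ 0.01200624 -0.98341691 -0.18096139]
ridge dir [0.99816869 0.00105675 0.06048269] yaw deg 0.06065818985009705 pitch 3.4717610386978754
ridge at x=0 [  0.          -3.97773929 -83.66005823]
lug 332 [[28.16019153 -3.90282201 10.23560156]
 [31.71190346  1.9000391  11.5367881 ]
 [35.36067136  7.70063771 16.40444487]]
wall x [ 25.28399874   0.08366823 -28.13359366]
C [584.78629526 163.28817461  84.6339746 ]
60 [ 13.162  -6.335   1.538  -6.946  -2.219 -24.221] [545.87447688 156.49697515 153.0499815 ]
30 [ 13.511  -5.98    2.405  -6.946  -2.219 -24.221] [560.65111677 159.07591166 127.06921938]
```

```bash
python3 - <<'E'
from h import *
import pickle
R,p,o=cur();w=pickle.load(open("w4.pkl","rb"));W=(cloud(w)-p)@R
hsv=cv2.cvtColor(w["frame"],cv2.COLOR_BGR2HSV)
z=W[...,2];m=(abs(W[...,1])<24)&(abs(W[...,0])<40)
roof=m&(z<-33)&(z>-60)&(hsv[...,0]<15)&(hsv[...,1]>110)&(W[...,0]>-10);P=W[roof]
print("roof",len(P),np.percentile(P,[.5,50,99.5],axis=0))
A=[]
for s in (1,-1):
    q=P[((P[:,1]-1)*s>3)&((P[:,1]-1)*s<17)]
    for i in range(4):
        c=q.mean(0);n=np.linalg.svd(q-c,full_matrices=False)[2][2];n*=-np.sign(n[2]);q=q[abs((q-c)@n)<2]
    A.append((n,n@c));print(n,len(q))
d=np.cross(A[0][0],A[1][0]);d*=np.sign(d[0]);print("yaw deg",np.degrees(d[1]/d[0]),"pitch",np.degrees(d[2]/d[0]))
M=np.array([A[0][0],A[1][0],[1,0,0]]);
for x in (0,25):print("ridge at",np.linalg.solve(M,[A[0][1],A[1][1],x]))
# roof eave edges
e=P[(P[:,2]>-41)];print("eave y",np.percentile(e[:,1],[1,99]))
# model overlay
dx=0
pts=np.array([[26,0,-55],[-26,0,-55],[26,20,-37],[26,-20,-37],[-26,20,-37],[-26,-20,-37],[36,0,14],[36,0,19],[34,6,14],[34,-6,14],[26,20,3],[26,-20,3]],float)
uv=proj(w,pts@R.T+p);im=cv2.resize(w["frame"][150:390,180:460],None,fx=2.5,fy=2.5)
for a in uv: cv2.circle(im,tuple(int(v) for v in (a-[180,150])*2.5),3,(0,255,0),1)
cv2.imwrite("pics/ov.png",im)
E
```

```text
roof 10382 [[ -9.76058482 -18.4876866  -57.7903225 ]
 [ 11.04807843   2.28275773 -49.43325478]
 [ 25.76289691  22.61325009 -39.17327803]]
[ 0.01324604  0.64920831 -0.76049531] 3413
[ 0.00105449 -0.65017566 -0.75978319] 3257
yaw deg -0.5372855338060744 pitch 0.5392955848979155
ridge at [  0.           2.13312443 -57.56086756]
ridge at [ 25.           1.89868939 -57.32555547]
eave y [-19.03842245  22.92544355]
```

View pics/ov.png

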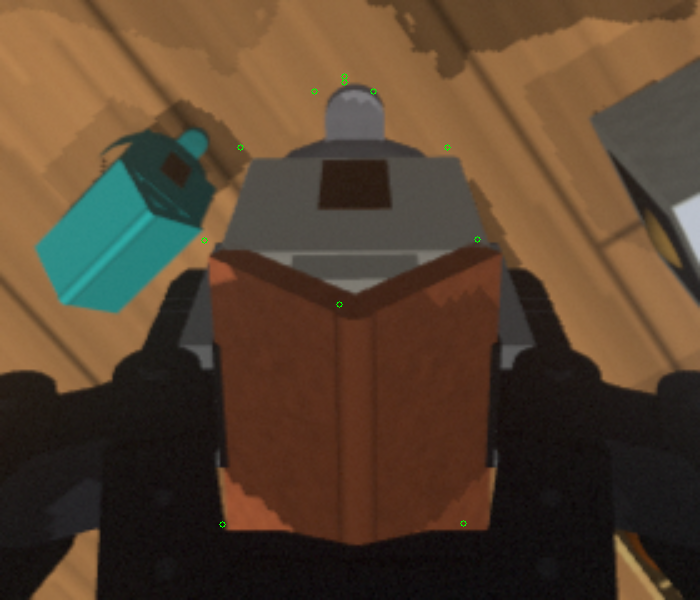

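```bash
python3 - <<'E'
from h import *
S=sockR(9.9);R,p,o=cur();T=toolR(S,80);C0=np.array([586,163.5,86.5])+S@[-2,-.2,-1.5]
tgt=C0+S[:,2]*45-T@[-.3,1,18.]
print(delta(R,p,T,tgt),tgt)
E
```

```text
[ 13.317  -6.123   2.023  -6.946  -2.219 -24.221] [553.79618015 156.72969858 138.52601708]
```

>>> apply_moves --deltas '[13.3,-6.12,1.0,-6.95,-2.22,-24.22,255,13.3,-6.12,1.0,-6.95,-2.22,-24.22,255,13.3,-6.12,1.0,-6.95,-2.22,-24.22,255,13.3,-6.12,1.0,-6.95,-2.22,-24.22,255,13.3,-6.12,1.0,-6.95,-2.22,-24.22,255,13.3,-6.12,1.0,-6.95,-2.22,-24.22,255,13.3,-6.12,1.0,-6.95,-2.22,-24.22,255,13.3,-6.12,1.0,-6.95,-2.22,-24.22,255,13.3,-6.12,1.0,-6.95,-2.22,-24.22,255,13.3,-6.12,1.0,-6.95,-2.22,-24.22,255,13.3,-6.12,1.0,-6.95,-2.22,-24.22,255,13.3,-6.12,1.0,-6.95,-2.22,-24.22,255,13.3,-6.12,1.0,-6.95,-2.22,-24.22,255,13.3,-6.12,1.0,-6.95,-2.22,-24.22,255,13.3,-6.12,1.0,-6.95,-2.22,-24.22,255,13.3,-6.12,1.0,-6.95,-2.22,-24.22,255,13.3,-6.12,1.5,-6.95,-2.22,-24.22,255,13.3,-6.12,2.0,-6.95,-2.22,-24.22,255,13.3,-6.12,2.0,-6.95,-2.22,-24.22,255,13.3,-6.12,2.0,-6.95,-2.22,-24.22,255]'

```text
time_s: 9.2
tool_pos: [551.6, 155.6, 136.5]
orientation: [[-0.873, -0.017, 0.487], [0.027, 0.996, 0.083], [-0.486, 0.085, -0.87]]
contact_force: [0.5, -1.0, -4.1]
gripper_width: 39.5
```

```bash
python3 - <<'E'
from h import *
import pickle
S=sockR(9.9);R,p,o=cur();T=toolR(S,80);C0=np.array([586,163.5,86.5])+S@[-2,-.2,-1.5]
tgt=C0+S[:,2]*45-T@[-.3,1,18.]
print(o["time_s"],delta(R,p,T,tgt),np.round(o["joint_positions"],1),o["contact_force"],o["gripper_width"])
w=manip.grab_frame("wrist");pickle.dump((w,R,p),open("w5.pkl","wb"))
W=w["frame"]
cv2.imwrite("pics/w5.png",cv2.resize(W[100:390,150:490],None,fx=2,fy=2))
w=manip.grab_frame("scene");pickle.dump((w,R,p),open("s5.pkl","wb"))
cv2.imwrite("pics/s5.png",cv2.resize(w["frame"][100:300,300:500],None,fx=3,fy=3,interpolation=cv2.INTER_CUBIC))
E
```

```text
9.2 [-0.095  0.042 -0.019 -0.039 -0.08  -0.032] [-19.9  17.7  -3.  128.7  57.3   8.6  12.1] [ 0.45544548 -1.0478598  -4.10778982] 39.50273165771225
```

View pics/w5.png

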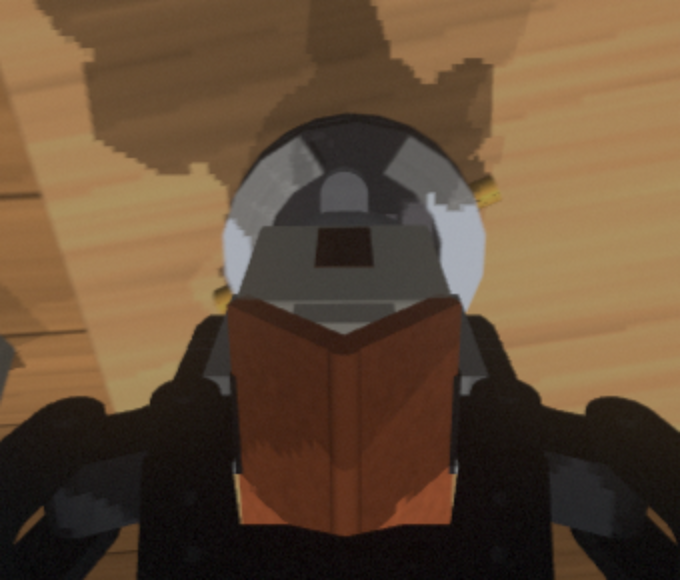

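View pics/s5.png

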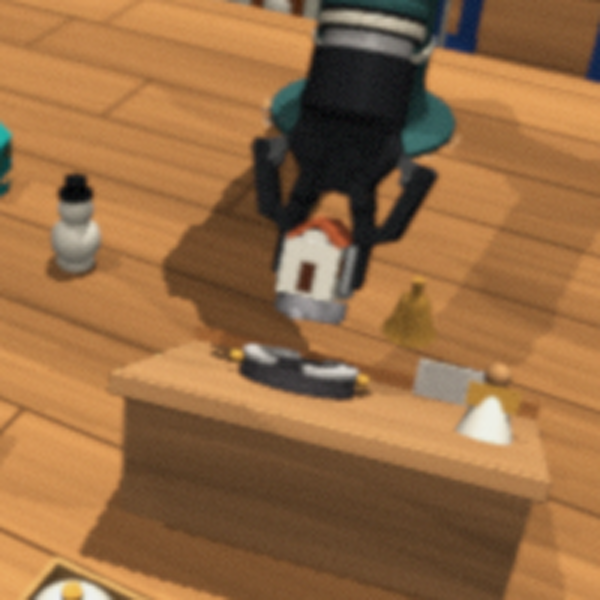

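```bash
cat > kin.py <<'E'
from h import *
import itertools
from scipy.optimize import least_squares
Ro_=Ro
D=[([-72.247,26.835,-.664,91.883,.344,61.388,-3.227],[224.495,609.378,230.335],[[-.93836,.34565,-.0005],[.34565,.93836,-.00175],[-.00014,-.0018,-1]]),
([-46.6,4.3,23.4,131.7,19.,15.9,49.3],[511.55,152.14,216.28],[[-0.87,-0.022,0.493],[0.024,0.996,0.086],[-0.493,0.087,-0.866]]),
([-15.1,28.4,54.4,111.3,-28.3,54.8,18.4],[476.39,-274.78,180.12],[[0.567,0.824,0.001],[0.824,-0.567,0.001],[0.001,0,-1]]),
([-16.2,27.,56.,110.,-26.9,56.8,17.5],[479.29,-277.76,201.38],[[0.568,0.823,0.007],[0.823,-0.568,-0.002],[0.002,0.006,-1]])]
def rots(q,s):
    ax="zyzyzyz";return [Ro.from_euler(a,sg*v,degrees=True).as_matrix() for a,sg,v in zip(ax,s,q)]
E
cat > kfit.py <<'E'
from kin import *
R,p,o=cur();D.append((o["joint_positions"],p,R))
res=[]
for s in itertools.product((1,-1),repeat=7):
    # R = Rz(a) * prod * M ; M free
    Ms=[];
    for q,pp,RR in D:
        A=np.eye(3)
        for r in rots(q,s): A=A@r
        Ms.append((A,np.array(RR)))
    for b in (0,90,180,-90):
        B=Ro.from_euler("z",b,degrees=True).as_matrix()
        M=sum((B@A).T@RR for A,RR in Ms);U,_,V=np.linalg.svd(M);M=U@V
        e=max(np.degrees(np.arccos(np.clip((np.trace((B@A@M).T@RR)-1)/2,-1,1))) for A,RR in Ms)
        res.append((e,s,b,M))
res.sort(key=lambda t:t[0])
for e,s,b,M in res[:6]: print(round(e,2),s,b,np.round(M,3).tolist())
E
python3 kfit.py
```

```text
0.11 (-1, -1, -1, -1, -1, -1, -1) 180 [[0.0, 1.0, 0.0], [-1.0, 0.0, -0.0], [-0.0, -0.0, 1.0]]
0.11 (-1, 1, -1, 1, -1, 1, -1) 0 [[-0.0, -1.0, -0.0], [1.0, -0.0, 0.0], [-0.0, -0.0, 1.0]]
25.66 (-1, 1, -1, 1, -1, 1, -1) -90 [[0.986, -0.034, -0.166], [0.071, 0.972, 0.225], [0.153, -0.234, 0.96]]
25.66 (-1, -1, -1, -1, -1, -1, -1) 90 [[-0.986, 0.034, 0.166], [-0.071, -0.972, -0.225], [0.153, -0.234, 0.96]]
25.7 (-1, 1, -1, 1, -1, 1, -1) 90 [[-0.972, -0.034, 0.234], [0.071, -0.986, 0.153], [0.225, 0.166, 0.96]]
25.7 (-1, -1, -1, -1, -1, -1, -1) -90 [[0.972, 0.034, -0.234], [-0.071, 0.986, -0.153], [0.225, 0.166, 0.96]]
```

```bash
cat > kin2.py <<'E'
from kin import *
SG=(-1,1,-1,1,-1,1,-1);M=np.array([[0,-1,0],[1,0,0],[0,0,1.]])
def cols(q):
    A=[np.eye(3)]
    for r in rots(q,SG):A.append(A[-1]@r)
    z=np.array([0,0,1.]);x=np.array([1.,0,0]);y=np.array([0,1.,0])
    return np.c_[A[0]@z,A[3]@x,A[3]@z,A[4]@x,A[5]@x,A[5]@z,A[6]@x,A[7]@z],A[7]@M
E
python3 - <<'E'
from kin2 import *
R,p,o=cur();D.append((o["joint_positions"],p,R))
A=np.vstack([cols(q)[0] for q,_,_ in D]);b=np.hstack([p for _,p,_ in D])
x,res,rk,sv=np.linalg.lstsq(A,b,rcond=None);print(np.round(x,1),rk,np.round(sv,2),np.round(A@x-b,1))
# sparse: drop some
for keep in ([0,2,5,7],[0,2,5,6,7],[0,1,2,5,6,7],[0,1,2,3,5,6,7],[0,2,3,4,5,6,7],[0,2,3,5,6,7]):
    x=np.linalg.lstsq(A[:,keep],b,rcond=None)[0];print(keep,np.round(x,1),np.round(abs(A[:,keep]@x-b).max(),2))
E
```

```text
[376.7  32.9 416.4 -51.   62.  493.9  -5.4 255.5] 8 [4.7  3.92 1.21 0.71 0.6  0.39 0.16 0.14] [-31.8  11.5   0.6  -6.1  14.9  -3.3  -2.9   1.3  -1.   -1.   -0.9   0.4
   4.4  -4.6   3.3]
[0, 2, 5, 7] [366.7 482.1 500.2 320.5] 34.02
[0, 2, 5, 6, 7] [379.9 486.3 527.2  24.9 317.4] 29.85
[0, 1, 2, 5, 6, 7] [337.8  89.9 453.1 468.1  47.  251.2] 32.5
[0, 1, 2, 3, 5, 6, 7] [369.3  82.3 482.3  31.9 487.4  46.9 278.1] 30.18
[0, 2, 3, 4, 5, 6, 7] [391.7 414.2 -64.5  74.5 511.7 -21.4 270. ] 31.21
[0, 2, 3, 5, 6, 7] [418.2 522.5  43.7 546.8  27.5 346.6] 26.99
```

```bash
cat >> kin2.py <<'E'
def cols2(q):
    A=[np.eye(3)]
    for r in rots(q,SG):A.append(A[-1]@r)
    z=np.array([0,0,1.]);x=np.array([1.,0,0]);y=np.array([0,1.,0])
    return np.c_[A[0]@z,A[3]@x,A[3]@z,A[4]@x,A[5]@x,A[5]@z,A[6]@x,A[7]@z,A[1]@y,A[3]@y,A[5]@y],A[7]@M
E
python3 - <<'E'
from kin2 import *
R,p,o=cur();D.append((o["joint_positions"],p,R))
A=np.vstack([cols2(q)[0] for q,_,_ in D]);b=np.hstack([p for _,p,_ in D])
x,res,rk,sv=np.linalg.lstsq(A,b,rcond=None);print(np.round(x,1),rk,np.round(sv,2),np.round(A@x-b,1))
for lam in (.003,.01,.03):
  x=np.linalg.solve(A.T@A+lam*np.diag([0,1,0,1,1,0,1,0,1,1,1]),A.T@b);print(lam,np.round(x,1),np.round(A@x-b,1))
x=np.array([365,20,395,-20,0,385,110,0,0,0,0.]);r=b-A@x
print(np.round(r,0))
E
```

```text
[306.1   2.  523.7   4.1  -2.8 473.1   3.1 313.6 -30.3  -2.4  -1. ] 11 [4.7  4.04 3.52 1.34 1.17 0.75 0.57 0.31 0.21 0.1  0.01] [ 0.2 -0.   0.1 -0.1  0.4  0.2 -0.2  0.2 -0.5  0.1 -0.2  0.3  0.  -0.2
 -0.1]
0.003 [ 3.038e+02 -5.000e-01  5.192e+02 -2.700e+00  1.200e+00  4.716e+02
 -1.100e+00  3.116e+02 -2.840e+01 -5.200e+00 -0.000e+00] [ 0.2  0.   0.1 -0.1  0.4  0.2 -0.1  0.2 -0.4 -0.  -0.2  0.3  0.1 -0.2
 -0.2]
0.01 [ 3.035e+02 -2.000e-01  5.187e+02 -3.100e+00  1.500e+00  4.715e+02
 -1.200e+00  3.110e+02 -2.810e+01 -5.400e+00 -1.000e-01] [ 0.2  0.1  0.  -0.2  0.5  0.2 -0.2  0.2 -0.4 -0.1 -0.2  0.4  0.2 -0.2
 -0.2]
0.03 [ 3.032e+02  5.000e-01  5.183e+02 -3.400e+00  1.700e+00  4.715e+02
 -1.000e+00  3.101e+02 -2.750e+01 -5.700e+00 -2.000e-01] [ 0.   0.4 -0.1 -0.4  0.5  0.2 -0.4  0.3 -0.3 -0.3 -0.1  0.5  0.4 -0.1
 -0.2]
[  95.  196. -311.  280.   88. -233.  144. -145. -319.  148. -145. -316.
  230.  120. -269.]
```

```bash
cat >> kin2.py <<'E'
X=np.array([306.1,2.0,523.7,4.1,-2.8,473.1,3.1,313.6,-30.3,-2.4,-1.0])
def fk(q):
    c,R=cols2(q);return c@X,R
LO=np.array([-144.91,-17.63,-89.93,15.96,-74.01,8.47,-167.45]);HI=np.array([144.91,115.5,88.59,139.68,254.01,105.57,167.45])
def ik(p,R,q0,q3=None):
    def f(q):
        a,B=fk(q);e=[*(a-p)/5,*(Ro.from_matrix(B.T@R).as_rotvec()*50)]
        if q3 is not None:e.append((q[2]-q3)*5)
        else:e+=list((q-q0)*1e-4)
        return np.array(e)
    s=least_squares(f,np.clip(q0,LO+.1,HI-.1),bounds=(LO,HI));return s.x,np.abs(f(s.x)[:6]).max()
E
python3 - <<'E'
from kin2 import *
R,p,o=cur();q0=np.array(o["joint_positions"]);print(fk(q0)[0]-p)
S=sockR(9.9);C=np.array([586,163.5,86.5])+S@[-2,-.2,-1.5]
for h,yaw in ((45,80),(0,80),(0,40),(0,0)):
    print("h",h,"yaw",yaw)
    for q3 in (-60,-40,-20,0,20,40,60):
        best=None
        for q1 in (q0,np.array([-46,10,q3,125,19,16,49]),np.array([10,15,q3,125,100,16,0]),np.array([-15,15,q3,125,0,16,80.*yaw/80]),np.array([-15,15,q3,125,150,16,-80.])):
            q,e=ik(C+S[:,2]*(h+18),toolR(S,yaw),q1,q3)
            if best is None or e<best[1]: best=(q,e)
        print(q3,np.round(best[0],1),round(best[1],3))
E
```

```text
[ 0.07379686 -0.21136655 -0.10009677]
h 45 yaw 80
-60 [ 27.4  32.3 -60.  125.8  86.4  32.8  -6.4] 0.0
-40 [ 12.1  23.4 -40.  126.6  79.1  21.   -4.4] 0.0
-20 [ -5.1  19.2 -20.  127.6  70.6  13.4   0.8] 0.0
0 [-23.   17.4  -0.  128.5  54.    8.5  14.8] 0.376
20 [-40.2  17.5  20.  127.9   3.    8.5  64.4] 1.828
40 [-56.4  20.4  40.  130.4 -61.6   8.5 127.8] 0.306
60 [-71.8  27.   60.  130.4 -74.   17.9 137.5] 0.855
h 0 yaw 80
-60 [ 26.3  41.  -60.  123.9  96.   37.7 -11.5] 0.0
-40 [ 11.7  30.6 -40.  124.7  92.3  23.6 -14.8] 0.0
-20 [ -4.9  25.6 -20.  125.8  90.3  13.9 -17.4] 0.0
0 [-23.4  23.8  -0.  127.   91.1   8.5 -22.9] 1.412
20 [ -37.5   25.2   20.   130.5  208.3    8.5 -140.6] 2.394
40 [-55.4  27.7  40.  127.2 -74.   10.6 137.8] 1.512
60 [-70.2  35.7  60.  126.  -74.   23.2 133.9] 3.255
h 0 yaw 40
-60 [ 26.3  41.  -60.  123.9  96.   37.7 -51.5] 0.0
-40 [ 11.7  30.6 -40.  124.7  92.3  23.6 -54.8] 0.0
-20 [ -4.9  25.6 -20.  125.8  90.3  13.9 -57.4] 0.0
0 [-23.4  23.8  -0.  127.   91.1   8.5 -62.9] 1.359
20 [ -38.6   25.3   20.   130.9  194.3    8.5 -167.4] 3.045
40 [-55.4  27.7  40.  127.2 -74.   10.6  97.8] 1.869
60 [-70.2  35.7  60.  126.  -74.   23.2  93.9] 4.261
h 0 yaw 0
-60 [ 26.3  41.  -60.  123.9  96.   37.7 -91.5] 0.0
-40 [ 11.7  30.6 -40.  124.7  92.3  23.6 -94.8] 0.0
-20 [ -4.9  25.6 -20.  125.8  90.3  13.9 -97.4] 0.0
0 [ -23.4   23.8   -0.   127.    91.1    8.5 -102.9] 1.493
20 [-37.1  24.1  20.  124.5 -35.2   8.5  23.5] 3.718
40 [-55.4  27.7  40.  127.2 -74.   10.6  57.8] 1.693
60 [-70.2  35.7  60.  126.  -74.   23.2  53.9] 3.697
```

>>> apply_moves --deltas '[0,0,0,0,0,0,255,0,0,0,0,0,0,255,0,0,0,0,0,0,255]'

```text
time_s: 9.6
tool_pos: [552.7, 155.9, 138.8]
orientation: [[-0.872, -0.02, 0.489], [0.025, 0.996, 0.084], [-0.489, 0.085, -0.868]]
contact_force: [-0.4, -0.1, -3.5]
gripper_width: 39.8
```

```bash
python3 - <<'E'
from h import *
S=sockR(9.9);R,p,o=cur();T=toolR(S,80);C0=np.array([586,163.5,86.5])+S@[-2,-.2,-1.5]
tgt=C0+S[:,2]*45-T@[-.3,1,18.]
print(o["time_s"],delta(R,p,T,tgt),np.round(o["joint_positions"],2))
E
```

```text
9.6 [-0.025  0.028  0.028 -0.029 -0.042 -0.005] [-20.15  17.46  -2.7  128.65  56.64   8.56  12.85]
```

```bash
cat > sim.py <<'E'
from kin2 import *
def jac(q):
    p0,R0=fk(q);J=np.zeros((6,7));h=.01
    for i in range(7):
        d=q.copy();d[i]+=h;p,R=fk(d);J[:3,i]=(p-p0)/h;J[3:,i]=np.degrees(Ro.from_matrix(R@R0.T).as_rotvec())/h
    return J,p0,R0
def go(q,p1,R1,w=5.0,n=60,Wt=np.ones(7)):
    q=q.copy();p0,R0=fk(q);rv=Ro.from_matrix(R1@R0.T).as_rotvec()
    for k in range(1,n+1):
        s=k/n;pt=p0+(p1-p0)*s;Rt=Ro.from_rotvec(rv*s).as_matrix()@R0
        for _ in range(2):
            J,pp,RR=jac(q);e=np.r_[pt-pp,np.degrees(Ro.from_matrix(Rt@RR.T).as_rotvec())*w];JJ=J.copy();JJ[3:]*=w
            free=np.ones(7,bool)
            for _ in range(4):
                Jf=JJ[:,free]*Wt[free];dq=np.zeros(7);dq[free]=Wt[free]*(Jf.T@np.linalg.solve(Jf@Jf.T+1e-3*np.eye(6),e))
                qn=q+dq;bad=free&((qn<LO+.05)|(qn>HI-.05))
                if not bad.any():break
                free&=~bad
            q=np.clip(q+dq,LO+.05,HI-.05)
    pp,RR=fk(q);return q,np.linalg.norm(pp-p1)
E
python3 - <<'E'
from sim import *
S=sockR()
q=np.array([-72.247,26.835,-.664,91.883,.344,61.388,-3.227])
q,e=go(q,np.array(D[1][1]),np.array(D[1][2]));print("B",np.round(q,1),e,D[1][0])
R=lambda A:Ro.from_matrix(np.array(A)).as_matrix()
q,e=go(np.array(D[1][0]),np.array(D[2][1]),R(D[2][2]));print("C",np.round(q,1),e,D[2][0])
q,e=go(np.array(D[2][0]),np.array(D[3][1]),R(D[3][2]));print("D",np.round(q,1),e,D[3][0])
Rc,pc,o=cur();q,e=go(np.array(D[3][0]),pc,Rc);print("E",np.round(q,1),e,np.round(o["joint_positions"],1))
E
```

```text
B [-40.6   4.5  17.1 131.4  20.8  16.1  47.4] 0.0002500705779429706 [-46.6, 4.3, 23.4, 131.7, 19.0, 15.9, 49.3]
C [ -9.9  25.6  46.6 111.  -23.2  53.1  13.7] 4.6672305369101485e-06 [-15.1, 28.4, 54.4, 111.3, -28.3, 54.8, 18.4]
D [-16.1  26.9  55.7 110.  -26.8  56.7  17.3] 2.6660739320867127e-08 [-16.2, 27.0, 56.0, 110.0, -26.9, 56.8, 17.5]
E [-18.6  17.5  -4.5 128.5  58.4   9.   11.2] 5.408280076748157e-05 [-20.2  17.5  -2.7 128.7  56.6   8.6  12.8]
```

```bash
python3 - <<'E'
from sim import *
S=sockR(9.9);C=np.array([586,163.5,86.5])+S@[-2,-.2,-1.5];T=toolR(S,80)
Rc,pc,o=cur();q0=np.array(o["joint_positions"])
H=C+S[:,2]*(45+18);F=C+S[:,2]*18
q,e=go(q0,F,T);print("direct",np.round(q,1),e)
q,e=go(q,F,toolR(S,0));print(" twist",np.round(q,1),e)
# excursions
for nm,(dp,rv) in {"x-100":((-100,0,60),(0,0,0)),"y+200":((0,200,60),(0,0,0)),"y-200":((0,-200,60),(0,0,0)),"up tilt0":((0,0,100),None),
  "y+200 yaw+60":((0,200,80),(0,0,60)),"y-200yaw60":((0,-200,80),(0,0,60)),"yaw+80":((0,0,60),(0,0,80)),"yaw-80":((0,0,60),(0,0,-80)),"y300yaw-60":((0,250,80),(0,0,-60)),"up150":((-30,0,200),(0,0,0)),"roll+":((0,0,100),(30,0,0)),"roll-":((0,0,100),(-30,0,0)),"out":((100,0,80),(0,0,0))}.items():
    if rv is None: y=np.array([0,1.,0]);z=np.array([0,0,-1.]);R1=np.c_[np.cross(y,z),y,z]
    else: R1=Ro.from_rotvec(np.radians(rv)).as_matrix()@T
    q1,e1=go(q0,H+np.array(dp),R1);q2,e2=go(q1,H,T);q3,e3=go(q2,F,T)
    print(nm,np.round(q1,0),round(e1,1),"back",np.round(q2,1),round(e2,2),"F",np.round(q3,1),round(e3,2))
E
```

```text
direct [-16.2  24.   -6.7 126.5  90.    8.6 -19.5] 8.225754719776924e-06
 twist [-10.2  24.7 -13.7 126.1  90.   11.3 -98.3] 6.930301466618777e-06
x-100 [-16.   3. -13. 137.  40.  16.  24.] 0.0 back [-19.9  17.6  -3.2 128.6  58.8   8.5  10.6] 0.0 F [-16.2  24.   -6.7 126.5  90.    8.6 -19.5] 0.0
y+200 [-33.  21. -12. 113.  47.  29.   8.] 0.0 back [-19.6  17.6  -3.5 128.5  59.1   8.6  10.4] 0.0 F [-16.2  24.   -6.7 126.5  90.    8.6 -19.5] 0.0
y-200 [ 51.  17. -51. 125.  23.  15.  74.] 0.0 back [-20.   17.6  -3.1 128.6  58.7   8.5  10.7] 0.0 F [-16.2  24.   -6.7 126.5  90.    8.6 -19.5] 0.0
up tilt0 [  7.  23. -33. 100.  15.  61.  58.] 0.0 back [-16.3  17.8  -7.2 128.3  62.4   9.6   7.4] 0.0 F [-16.2  24.   -6.7 126.5  90.    8.6 -19.5] 0.0
y+200 yaw+60 [ 23.  41. -69. 107.  36.  34.  93.] 0.0 back [-19.9  17.6  -3.2 128.6  58.8   8.5  10.6] 0.0 F [-16.2  24.   -6.7 126.5  90.    8.6 -19.5] 0.0
y-200yaw60 [ 72.  57. -87. 108.  36.  56. 128.] 0.0 back [-16.2  17.9  -7.4 128.3  62.6   9.7   7.3] 0.0 F [-16.2  24.   -6.7 126.5  90.    8.6 -19.5] 0.0
yaw+80 [ 50.  59. -85. 106.  39.  55. 1
[... 315 characters left out ...]
back [-18.   17.7  -5.3 128.4  60.8   9.1   8.8] 0.0 F [-16.2  24.   -6.7 126.5  90.    8.6 -19.5] 0.0
up150 [  2.  -2. -26. 119.  11.  34.  59.] 0.0 back [-18.3  17.7  -5.  128.5  60.5   9.    9.1] 0.0 F [-16.2  24.   -6.7 126.5  90.    8.6 -19.5] 0.0
roll+ [ 60.  35. -79. 126.  42.  10.  38.] 0.0 back [ -0.   20.1 -25.8 127.3  73.4  15.3  -1.1] 0.0 F [ -3.6  25.8 -21.5 125.7  90.4  14.6 -17.2] 0.0
roll- [-31.  16.  -9. 117.  54.  50.  22.] 0.0 back [-17.8  17.7  -5.5 128.4  61.    9.2   8.7] 0.0 F [-16.2  24.   -6.7 126.5  90.    8.6 -19.5] 0.0
out [  2.  20. -24. 112.  34.  23.  42.] 0.0 back [-19.9  17.6  -3.1 128.6  58.8   8.5  10.7] 0.0 F [-16.2  24.   -6.7 126.5  90.    8.6 -19.5] 0.0
```

```bash
python3 - <<'E'
from sim import *
S=sockR(9.9);C=np.array([586,163.5,86.5])+S@[-2,-.2,-1.5];T=toolR(S,80)
Rc,pc,o=cur();q0=np.array(o["joint_positions"])
H=C+S[:,2]*(45+18);F=C+S[:,2]*18
for dp,rv in [((0,0,100),(20,0,0)),((0,0,150),(30,0,0)),((0,0,80),(40,0,0)),((-50,0,100),(30,0,0)),((0,-80,100),(30,0,0)),((0,80,100),(30,0,0)),((50,50,100),(35,0,0)),((0,0,100),(30,-15,0)),((0,0,100),(30,15,0)),((0,0,150),(40,0,-20)),((0,0,120),(35,0,20)),((0,0,100),(40,-15,0))]:
    R1=Ro.from_rotvec(np.radians(rv)).as_matrix()@T
    q1,e1=go(q0,H+np.array(dp),R1);q2,e2=go(q1,H,T);q3,e3=go(q2,F,T);q4,e4=go(q3,F,toolR(S,0))
    print(dp,rv,np.round(q1,0),round(e1,1),"back",np.round(q2,0),round(e2,2),"F",np.round(q3,1),"tw",np.round(q4,1),delta(Rc,pc,R1,H+np.array(dp)))
E
```

```text
(0, 0, 100) (20, 0, 0) [ 50.  22. -69. 125.  21.  12.  54.] 0.0 back [-19.  18.  -5. 128.  60.   9.   9.] 0.0 F [-16.2  24.   -6.7 126.5  90.    8.6 -19.5] tw [-10.2  24.7 -13.7 126.1  90.   11.3 -98.3] [-1.666  0.344 -2.866 -3.512 -0.123  1.959]
(0, 0, 150) (30, 0, 0) [ 65.  31. -85. 123.  17.  15.  59.] 0.0 back [-19.  18.  -5. 128.  60.   9.   9.] 0.0 F [-16.2  24.   -6.7 126.5  90.    8.6 -19.5] tw [-10.2  24.7 -13.7 126.1  90.   11.3 -98.3] [-2.481  0.485 -4.313 -5.254 -0.163  2.942]
(0, 0, 80) (40, 0, 0) [ 63.  50. -81. 128.  72.   9.  14.] 0.0 back [ 26.  31. -59. 126.  86.  32.  -6.] 0.0 F [ 22.6  37.4 -54.5 124.1  94.7  33.1 -12.6] tw [ 26.5  41.2 -60.3 123.9  96.   37.9 -91.4] [-1.34   0.287 -2.287 -6.996 -0.203  3.924]
(-50, 0, 100) (30, 0, 0) [ 67.  34. -86. 132.  51.  10.  28.] 0.0 back [ 11.  23. -39. 127.  79.  20.  -4.] 0.0 F [  7.9  29.  -35.3 124.9  91.7  21.  -15.5] tw [ 12.   30.7 -40.4 124.7  92.3  23.8 -94.8] [-0.213  0.377 -3.682 -5.254 -0.163  2.942]
(0, -80, 100) (30, 0, 0) [ 72.  44. -85. 125.  39.  18.  51.] 0.0 back [ -2.  20. -23. 127.  72.  14.  -0.] 0.0
[... 1177 characters left out ...]
  55.   9.  -2.] 0.0 back [ 23.  29. -54. 126.  84.  29.  -6.] 0.0 F [ 19.7  35.1 -50.4 124.3  93.9  30.1 -13.3] tw [ 23.7  38.4 -56.1 124.   95.1  34.4 -92.3] [-2.481  0.485 -4.313 -5.032 -0.546  7.392]
(0, 0, 120) (35, 0, 20) [ 65.  58. -90. 120.  36.  25.  69.] 0.0 back [ -6.  19. -19. 128.  70.  13.   1.] 0.0 F [-10.4  24.7 -13.5 126.1  90.   11.2 -18.4] tw [ -5.4  25.5 -19.4 125.8  90.2  13.6 -97.5] [-1.992  0.4   -3.445 -8.088  0.161 -0.036]
(0, 0, 100) (40, -15, 0) [ 64.  57. -86. 136. 148.  22. -52.] 0.0 back [  7.  22. -34. 127.  77.  19.  -3.] 0.0 F [  4.3  27.8 -30.9 125.2  91.2  18.8 -16. ] tw [  8.4  29.2 -36.  124.9  91.7  21.4 -95.4] [-1.666  0.344 -2.866 -7.069 -3.192  3.67 ]
```

>>> apply_moves --deltas '[-0.4,0.75,-0.65,-1.3,0,0.73,255,-0.8,1.5,-1.3,-2.6,0,1.47,255,-1.2,2.2,-2.0,-3.9,-0.1,2.2,255,-1.6,3.0,-2.64,-5.25,-0.16,2.94,255,-1.6,3.0,-2.64,-5.25,-0.16,2.94,255,-1.6,3.0,-2.64,-5.25,-0.16,2.94,255,-1.6,3.0,-2.64,-5.25,-0.16,2.94,255,-1.6,3.0,-2.64,-5.25,-0.16,2.94,255,-1.6,3.0,-2.64,-5.25,-0.16,2.94,255,-1.6,3.0,-2.64,-5.25,-0.16,2.94,255]'

```text
time_s: 10.6
tool_pos: [554.0, 236.8, 237.8]
orientation: [[-0.87, -0.02, 0.492], [0.267, 0.82, 0.506], [-0.414, 0.571, -0.709]]
contact_force: [0.6, -0.2, -3.1]
gripper_width: 39.5
```

```bash
python3 - <<'E'
from sim import *
S=sockR(9.9);C=np.array([586,163.5,86.5])+S@[-2,-.2,-1.5];T=toolR(S,80)
R,p,o=cur();q0=np.array(o["joint_positions"]);tgt=C+S[:,2]*45-T@[-.3,1,18.]
print(o["time_s"],np.round(q0,1),delta(R,p,T,tgt),o["gripper_width"]);print(np.round(go(q0,tgt,T)[0],1))
E
```

```text
10.6 [ 45.4  31.1 -73.5 125.3  69.1   8.6   1.5] [ 0.662 -4.081  0.991  5.192  0.113 -2.955] 39.496624836501
[ 24.2  29.6 -55.3 126.   84.7  29.4  -6.2]
```

>>> apply_moves --deltas '[0.16,-1.0,0.25,1.3,0.03,-0.74,255,0.33,-2.0,0.5,2.6,0.06,-1.48,255,0.5,-3.0,0.75,3.9,0.09,-2.2,255,0.66,-4.08,0.99,5.19,0.11,-2.96,255,0.66,-4.08,0.99,5.19,0.11,-2.96,255,0.66,-4.08,0.99,5.19,0.11,-2.96,255,0.66,-4.08,0.99,5.19,0.11,-2.96,255,0.66,-4.08,0.99,5.19,0.11,-2.96,255,0.66,-4.08,0.99,5.19,0.11,-2.96,255]'

```text
time_s: 11.5
tool_pos: [554.5, 156.9, 139.9]
orientation: [[-0.869, -0.021, 0.495], [0.026, 0.996, 0.088], [-0.494, 0.09, -0.865]]
contact_force: [-0.0, 0.4, -3.5]
gripper_width: 39.7
```

```bash
python3 - <<'E'
from sim import *
import pickle
S=sockR(9.9);C=np.array([586,163.5,86.5])+S@[-2,-.2,-1.5];T=toolR(S,80)
R,p,o=cur();q0=np.array(o["joint_positions"]);tgt=C+S[:,2]*45-T@[-.3,1,18.]
print(o["time_s"],np.round(q0,1),delta(R,p,T,tgt))
w=manip.grab_frame("wrist");pickle.dump((w,R,p),open("w6.pkl","wb"));cv2.imwrite("pics/w6.png",cv2.resize(w["frame"][100:390,150:490],None,fx=2,fy=2))
from fit import run
C0=np.array([586,163.5,86.5])
L=(cloud(w)-C0)@S;rho=np.hypot(L[...,0]+2,L[...,1]);z=L[...,2]
for nm,m in (("ring",(rho>31)&(rho<39)&(abs(z-9)<5)),("board",(rho>60)&(rho<90)&(abs(z+9)<6))):print(nm,np.median(z[m]),m.sum())
# outer edge of ring with restricted visibility
print(run(w,C0,S,10,42,30,50,lambda G,T_:(T_<60),"out"))
E
```

```text
11.5 [ 24.1  28.8 -54.9 126.1  84.2  28.7  -5.9] [ 0.043 -0.01   0.026  0.027  0.028 -0.016]
ring 9.518456214077203 2109
board -9.939507931712418 21982
(array([-3.90964035, -0.12396462]), np.float64(42.184364352485765), 86, np.float64(1.3382442910713896))
```

View pics/w6.png

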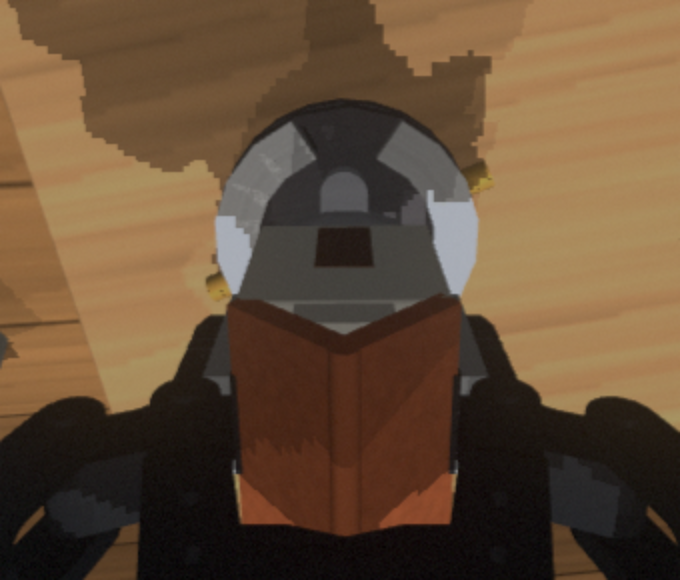

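```bash
python3 - <<'E'
from h import *
import pickle
from scipy.optimize import least_squares
w,R,p=pickle.load(open("w6.pkl","rb"));S=sockR(9.9);C0=np.array([586,163.5,86.5])
img=w["frame"];g=cv2.GaussianBlur(cv2.cvtColor(img,cv2.COLOR_BGR2GRAY),(3,3),0).astype(np.float32);sat=cv2.cvtColor(img,cv2.COLOR_BGR2HSV)[...,1].astype(np.float32)
# z=ring top at 9.7 in C0/S ; outer edge by saturation where wood -> grey; tool +x is S dir:
tx=S.T@R[:,0];print("tool x in S",tx, "tool y", S.T@R[:,1])
a0=np.degrees(np.arctan2(tx[1],tx[0]))
c=np.array([-2.,-.4])
for it in range(5):
    e=[]
    for a in np.radians(a0+np.r_[-75:-30:3,30:75:3]):
        r=np.arange(33,50,.2);P=C0+np.c_[c[0]+r*np.cos(a),c[1]+r*np.sin(a),np.full(len(r),9.7)]@S.T
        uv=proj(w,P).astype(np.float32);T=cv2.remap(sat,uv[:,0][None],uv[:,1][None],1)[0]
        k=np.nonzero(T<70)[0]
        if len(k): e.append((a,r[k[-1]]))
    e=np.array(e);x=least_squares(lambda x:e[:,1]-(42+x[0]*np.cos(e[:,0])+x[1]*np.sin(e[:,0])),[0,0],loss="soft_l1").x;c+=x
print("ring c (R=42)",c,np.round(e[:,1],1))
# lug: extents in tool frame on plane tool z = zl
W=(cloud(w)-p)@R
m=(W[...,0]>28)&(W[...,0]<42)&(abs(W[...,1]-1)<12)&(W[...,2]>3)&(W[...,2]<25)
q=W[m];print("lug",m.sum(),np.percentile(q,[2,50,98],axis=0))
r_=(abs(W[...,1]-2)<22)&(W[...,2]<-35)&(W[...,2]>-60)&(W[...,0]>-5)&(W[...,0]<26);q=W[r_]
print("roof",np.percentile(q,[1,50,99],axis=0))
A=[]
for s in (1,-1):
    P=q[((q[:,1]-2)*s>3)&((q[:,1]-2)*s<16)]
    for i in range(4):
        cc=P.mean(0);n=np.linalg.svd(P-cc,full_matrices=False)[2][2];n*=-np.sign(n[2]);P=P[abs((P-cc)@n)<2]
    A.append((n,n@cc))
M=np.array([A[0][0],A[1][0],[1,0,0]])
d=np.cross(A[0][0],A[1][0]);print("ridge",[np.round(np.linalg.solve(M,[A[0][1],A[1][1],x]),2) for x in (0,25)])
E
```

```text
tool x in S [-0.98456428  0.17500665 -0.00242041] tool y [0.17500105 0.98456542 0.00235951]
ring c (R=42) [-3.7429214  -0.33400349] [41.8 41.6 41.4 41.6 41.8 41.6 41.6 41.6 41.8 42.  42.2 42.  42.4 42.8
 42.8 43.  42.8 42.4 42.4 42.2 42.  41.8 41.6 41.6 41.6 41.4 41.6 41.8
 41.4 41.2]
lug 337 [[28.15096201 -5.85862813 12.85054538]
 [31.68674159 -0.30844495 14.18391407]
 [35.33650747  5.19954667 18.86208735]]
roof [[ -4.63245803 -19.46794018 -56.29764389]
 [ 13.34498018   0.94753474 -46.25672769]
 [ 25.75258447  23.14611152 -35.58596589]]
ridge [array([  0.  ,  -0.68, -55.59]), array([ 25.  ,  -0.39, -54.7 ])]
```

>>> apply_moves --deltas '[0,0,0.4,0,0,0,255,0,0,0.4,0,0,0,255,0,0,0.4,0,0,0,255,0,0,0.4,0,0,0,255]'

```text
time_s: 11.95
tool_pos: [559.9, 158.6, 129.2]
orientation: [[-0.869, -0.023, 0.494], [0.024, 0.996, 0.088], [-0.494, 0.089, -0.865]]
contact_force: [-0.4, 1.5, -4.4]
gripper_width: 40.0
```

```bash
cat > look.py <<'E'
from h import *
import pickle,sys
def look(tag,c,hx,zoom=2.5,x0=190,y0=130,z=None):
    w=manip.grab_frame("wrist");R,p,o=cur();pickle.dump((w,R,p),open(tag+".pkl","wb"))
    S=sockR(9.9);C0=np.array([586,163.5,86.5])
    im=cv2.resize(w["frame"][y0:y0+170,x0:x0+260],None,fx=zoom,fy=zoom,interpolation=cv2.INTER_CUBIC)
    a=np.radians(np.arange(0,360,2))
    def draw(P,col):
        for u in proj(w,P): cv2.circle(im,tuple(int(v) for v in ((u-[x0,y0])*zoom)),1,col,-1)
    for r in (28,42): draw(C0+np.c_[c[0]+r*np.cos(a),c[1]+r*np.sin(a),np.full(len(a),c[2]+11.5)]@S.T,(0,255,0))
    L=np.array([[36,0,0],[30,6,0],[30,-6,0],[34,4.5,0],[34,-4.5,0],[26,0,0],[26,20,-17],[26,-20,-17]])
    L=L+np.array([hx[0],hx[1],hx[2]-5])   # lug top
    L[-2:,2]=hx[2]-16; draw(L@R.T+p,(255,0,255))
    ro=np.array([[26,0,hx[2]-74],[26,20,hx[2]-56],[26,-20,hx[2]-56]])+[hx[0],hx[1],0];draw(ro@R.T+p,(255,255,0))
    cv2.imwrite(f"pics/{tag}.png",im);return w,R,p,o
E
python3 - <<'E'
from look import *
w,R,p,o=look("w7",(-2.05,-.4,-1.7),(0,-.3,19))
S=sockR(9.9);T=toolR(S,80);print(o["time_s"],S.T@(p-[586,163.5,86.5]),delta(R,p,T,p))
E
```

```text
12.0 [-1.61628209 -0.36084023 50.24684202] [0.    0.    0.    0.028 0.021 0.005]
```

View pics/w7.png

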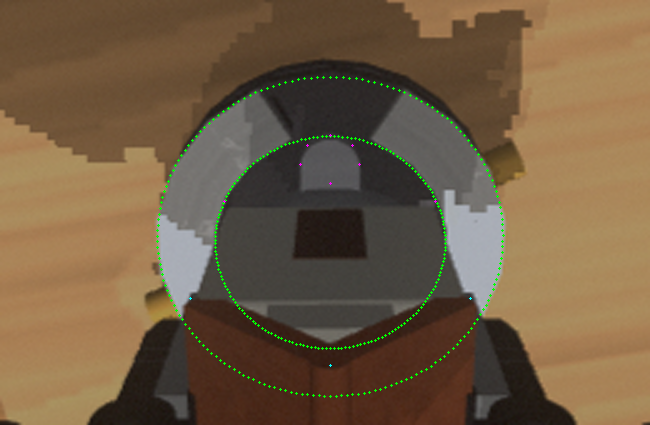

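>>> apply_moves --deltas '[0.028,0.003,0.2,0.028,0.021,0.005,255,0.028,0.003,0.4,0.028,0.021,0.005,255,0.028,0.003,0.57,0.028,0.021,0.005,255,0.028,0.003,0.57,0.028,0.021,0.005,255,0.028,0.003,0.57,0.028,0.021,0.005,255]'

```text
time_s: 12.5
tool_pos: [567.5, 160.4, 113.3]
orientation: [[-0.871, -0.021, 0.492], [0.024, 0.996, 0.086], [-0.492, 0.087, -0.867]]
contact_force: [0.4, -0.6, -3.0]
gripper_width: 39.8
```

```bash
python3 - <<'E'
from look import *
w,R,p,o=look("w8",(-2.05,-.4,-1.7),(-.4,-.2,19))
S=sockR(9.9);T=toolR(S,80);print(o["time_s"],S.T@(p-[586,163.5,86.5]),delta(R,p,T,p),np.round(o["joint_positions"],1),S.T@o["contact_force"])
E
```

```text
12.55 [-2.65346117  0.07984967 32.74793628] [ 0.     0.     0.     0.001 -0.007  0.001] [ 21.2  32.8 -52.1 125.1  90.5  29.7 -10.8] [-1.47774253  0.45331693 -2.97083031]
```

View pics/w8.png

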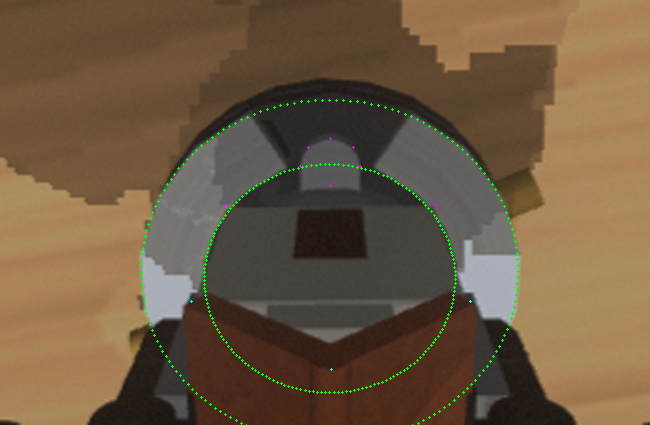

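>>> apply_moves --deltas '[0,0,0.07,0,0,0,255,0,0,0.14,0,0,0,255,0,0,0.21,0,0,0,255,0,0,0.28,0,0,0,255,0,0,0.3,0,0,0,255,0,0,0.3,0,0,0,255]'

```text
time_s: 13.15
tool_pos: [572.1, 161.0, 105.7]
orientation: [[-0.87, -0.021, 0.492], [0.024, 0.996, 0.086], [-0.492, 0.087, -0.866]]
contact_force: [-0.4, 0.4, -3.4]
gripper_width: 39.8
```

```bash
python3 - <<'E'
from look import *
S=sockR(9.9);T=toolR(S,80)
R,p,o=cur();print(o["time_s"],S.T@(p-[586,163.5,86.5]),delta(R,p,T,p),S.T@o["contact_force"],S.T@o["ft_torque"])
E
```

```text
13.15 [-2.65406885 -0.08805466 23.69456197] [ 0.     0.     0.    -0.001 -0.007 -0.001] [-2.01569865  0.49323291 -2.78044032] [0.03125371 0.90811588 0.01725247]
```

>>> apply_moves --deltas '[0,0,0.06,0,0,0,255,0,0,0.12,0,0,0,255,0,0,0.18,0,0,0,255,0,0,0.22,0,0,0,255,0,0,0.22,0,0,0,255,0,0,0.22,0,0,0,255]'

```text
time_s: 13.75
tool_pos: [575.2, 161.4, 100.4]
orientation: [[-0.87, -0.021, 0.493], [0.024, 0.996, 0.085], [-0.493, 0.086, -0.866]]
contact_force: [-4.6, -2.6, 3.5]
gripper_width: 39.6
```

```bash
python3 - <<'E'
from look import *
S=sockR(9.9);T=toolR(S,80)
R,p,o=cur();print(o["time_s"],S.T@(p-[586,163.5,86.5]),delta(R,p,T,p),S.T@o["contact_force"],S.T@o["ft_torque"])
E
```

```text
13.75 [-2.54215268 -0.18855431 17.53636091] [ 0.     0.     0.    -0.009  0.002  0.003] [-2.57084893 -1.80796744  5.51761904] [-0.27756867  1.07431795 -0.02358361]
```

>>> apply_moves --deltas '[0,0,0.03,0,0,0,255,0,0,0.03,0,0,0,255]'

```text
time_s: 13.95
tool_pos: [575.3, 161.4, 100.4]
orientation: [[-0.869, -0.021, 0.494], [0.024, 0.996, 0.084], [-0.493, 0.085, -0.866]]
contact_force: [-12.9, -6.5, 16.3]
gripper_width: 39.6
```

```bash
python3 - <<'E'
from look import *
S=sockR(9.9);T=toolR(S,80)
w,R,p,o=look("w9",(-2.05,-.4,-1.7),(-.4,-.2,19));print(o["time_s"],S.T@(p-[586,163.5,86.5]),S.T@o["contact_force"],S.T@o["ft_torque"],o["joint_positions"][6])
E
```

```text
14.0 [-2.50980359 -0.20602524 17.47778977] [-3.54594919 -4.24518576 20.63099058] [-0.59084056  1.37032792 -0.07612735] -13.14547380721695
```

View pics/w9.png

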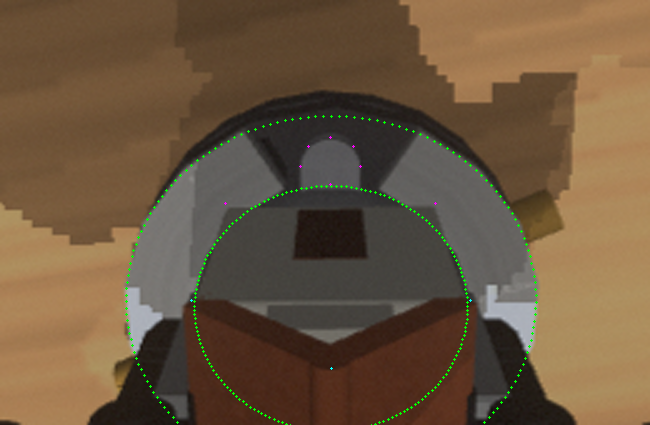

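>>> apply_moves --deltas '[0,0,-0.03,0,0,0,255,0,0,-0.03,0,0,1,255,0,0,-0.03,0,0,2,255,0,0,-0.03,0,0,3,255,0,0,-0.03,0,0,4,255,0,0,-0.03,0,0,5,255,0,0,-0.03,0,0,6,255,0,0,-0.03,0,0,6,255]'

```text
time_s: 14.8
tool_pos: [575.3, 162.4, 100.5]
orientation: [[-0.764, 0.416, 0.493], [0.519, 0.85, 0.087], [-0.383, 0.322, -0.866]]
contact_force: [-4.3, -0.0, 3.2]
gripper_width: 39.8
```

```bash
python3 - <<'E'
from look import *
S=sockR(9.9);T=toolR(S,80)
w,R,p,o=look("w10",(-2.05,-.4,-1.7),(-.4,-.2,19));print(o["time_s"],S.T@(p-[586,163.5,86.5]),S.T@o["contact_force"],S.T@o["ft_torque"],delta(R,p,T,p))
E
```

```text
14.85 [-2.24022841  0.71052995 17.52315905] [-2.21683291  0.32930334  5.50160232] [ 0.2257103   0.83600592 -0.00778299] [ 0.000e+00  0.000e+00  0.000e+00  1.500e-02 -3.000e-03 -5.974e+00]
```

View pics/w10.png

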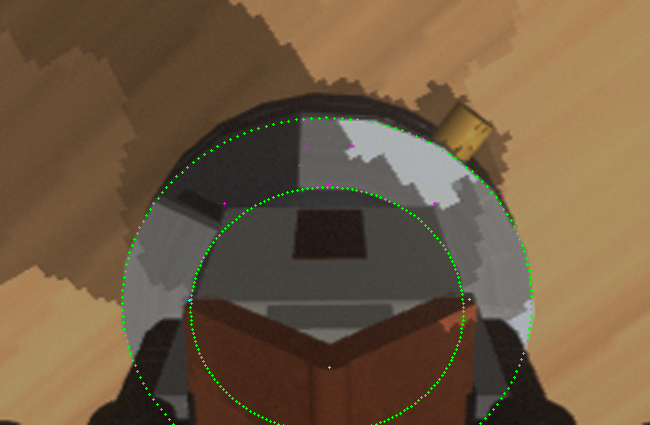

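>>> apply_moves --deltas '[0,0,0,0,0,1,255,0,0,0,0,0,2,255,0,0,0,0,0,3,255,0,0,0,0,0,4,255,0,0,0,0,0,5,255,0,0,0,0,0,6,255,0,0,0,0,0,7,255,0,0,0,0,0,8,255,0,0,0,0,0,9,255,0,0,0,0,0,9.6,255,0,0,0,0,0,10.2,255,0,0,0,0,0,10.4,255,0,0,0,0,0,10.4,255]'

```text
time_s: 16.15
tool_pos: [575.5, 162.3, 100.6]
orientation: [[-0.144, 0.858, 0.493], [0.989, 0.117, 0.087], [0.017, 0.5, -0.866]]
contact_force: [-4.9, -0.0, 4.7]
gripper_width: 39.7
```

```bash
python3 - <<'E'
from look import *
S=sockR(9.9);T=toolR(S,0)
w,R,p,o=look("w11",(-2.05,-.4,-1.7),(-.4,-.2,19));print(o["time_s"],S.T@(p-[586,163.5,86.5]),S.T@o["contact_force"],S.T@o["ft_torque"],delta(R,p,T,p),np.round(o["joint_positions"],1),o["gripper_width"])
E
```

```text
16.2 [-2.1030134   0.56760644 17.50618289] [-0.59166265  1.64033606  5.94618495] [ 0.31890416  0.65927899 -0.06977072] [ 0.     0.     0.     0.006 -0.011 -0.372] [ 24.2  38.3 -56.8 124.2  94.8  34.7 -93.9] 39.31701628804749
```

View pics/w11.png

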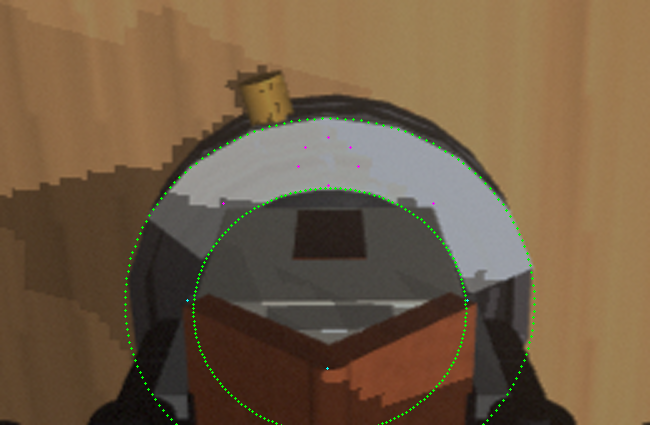

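>>> apply_moves --deltas '[0,0,0,0,0,0.3,255,0,0,0,0,0,0.6,255,0,0,0,0,0,0.6,255]'

```text
time_s: 16.5
tool_pos: [575.3, 162.4, 100.6]
orientation: [[-0.102, 0.864, 0.493], [0.994, 0.067, 0.087], [0.042, 0.499, -0.865]]
contact_force: [-4.4, 0.6, 5.3]
gripper_width: 39.6
```

```bash
python3 - <<'E'
from look import *
S=sockR(9.9);T=toolR(S,0)
R,p,o=cur();print(o["time_s"],S.T@(p-[586,163.5,86.5]),S.T@o["contact_force"],S.T@o["ft_torque"],delta(R,p,T,p))
E
```

```text
16.5 [-2.26227589  0.73420286 17.5523767 ] [-1.00242745  1.35176902  6.69504395] [0.24230535 0.6827419  1.17044015] [ 0.     0.     0.     0.012 -0.011 -0.944]
```

>>> apply_moves --deltas '[0,0,0,0,0,-0.4,255,0,0,0,0,0,-0.4,150,0,0,0,0,0,-0.4,80,0,0,0,0,0,-0.4,0,0,0,0,0,0,-0.4,0,0,0,0,0,0,-0.4,0,0,0,0,0,0,-0.4,0,0,0,0,0,0,-0.4,0]'

```text
time_s: 17.3
tool_pos: [575.4, 161.4, 100.1]
orientation: [[-0.127, 0.861, 0.492], [0.992, 0.097, 0.086], [0.026, 0.499, -0.866]]
contact_force: [0.2, -0.7, 0.1]
gripper_width: 85.5
```

```bash
python3 - <<'E'
from look import *
w,R,p,o=look("w12",(-2.05,-.4,-1.7),(-.4,-.2,19));S=sockR(9.9);print(o["time_s"],o["gripper_width"],S.T@o["contact_force"],S.T@o["ft_torque"])
cv2.imwrite("pics/w12f.png",w["frame"])
E
```

```text
17.35 85.11636557447005 [-0.10554805  0.05633401 -1.08955626] [-0.02386882  0.57403552  0.07456817]
```

View pics/w12f.png

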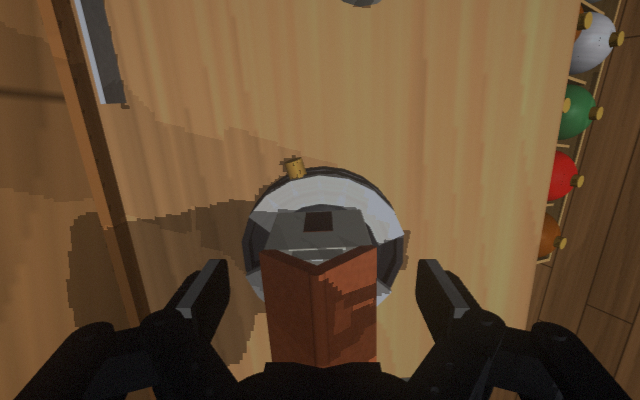

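Released: the fingers are at about columns 225 and 420, clear of the house, whose ridge is at column 318. I retreat straight out along the tool axis.

>>> apply_moves --deltas '[0,0,-0.7,0,0,0,0,0,0,-1.5,0,0,0,0,0,0,-2.5,0,0,0,0,0,0,-3.5,0,0,0,0,0,0,-4.5,0,0,0,0,0,0,-4.5,0,0,0,0,0,0,-4.5,0,0,0,0,0,0,-4.5,0,0,0,0]'

```text
time_s: 18.15
tool_pos: [509.0, 149.5, 216.3]
orientation: [[-0.126, 0.862, 0.492], [0.992, 0.097, 0.085], [0.026, 0.498, -0.867]]
contact_force: [0.6, 0.8, -0.5]
gripper_width: 85.9
```

```bash
python3 - <<'E'
from look import *
S=sockR(9.9);C0=np.array([586,163.5,86.5])
w,R,p,o=look("w13",(-2.05,-.4,-1.7),(-.4,-.2,19));print(o["time_s"],S.T@(p-C0),np.round(o["joint_positions"],1))
cv2.imwrite("pics/w13f.png",w["frame"])
s=manip.grab_frame("scene");cv2.imwrite("pics/s13.png",cv2.resize(s["frame"][100:300,300:500],None,fx=3,fy=3,interpolation=cv2.INTER_CUBIC))
L=(cloud(w)-C0)@S-[-2.05,-.4,-1.7]
hsv=cv2.cvtColor(w["frame"],cv2.COLOR_BGR2HSV)
m=(np.hypot(L[...,0],L[...,1])<45)&(L[...,2]>55)&(L[...,2]<85)
q=L[m];print("roof n",len(q),"zmax",np.percentile(q[:,2],[50,99.5]),cv2.minAreaRect(q[:,:2].astype(np.float32)))
A=[]
for sg in (1,-1):
    P=q[(q[:,0]*sg>3)&(q[:,0]*sg<17)]
    for i in range(4):
        cc=P.mean(0);n=np.linalg.svd(P-cc,full_matrices=False)[2][2];n*=np.sign(n[2]);P=P[abs((P-cc)@n)<2]
    A.append((n,n@cc));print(n)
d=np.cross(A[0][0],A[1][0]);d*=np.sign(d[1]);d/=np.linalg.norm(d)
print("ridge dir in S",d,"yaw from y deg",np.degrees(np.arctan2(-d[0],d[1])),"ridge at y=0",np.linalg.solve(np.array([A[0][0],A[1][0],[0,1,0]]),[A[0][1],A[1][1],0]))
E
```

```text
18.2 [ -3.03132054  -0.17743338 151.48839417] [ 43.2  21.1 -75.6 127.6  64.1  31.7 -71.4]
roof n 3721 zmax [65.41685441 74.56071727] ((-0.6531658172607422, 0.6007595062255859), (52.774375915527344, 42.15958786010742), 89.79984283447266)
[ 0.64999978 -0.00220287  0.75993121]
[-0.65012846  0.0017341   0.75982233]
ridge dir in S [3.02809734e-03 9.99995368e-01 3.08705191e-04] yaw from y deg -0.1734974709157238 ridge at y=0 [-0.65048218  0.         74.1585648 ]
```

View pics/w13f.png

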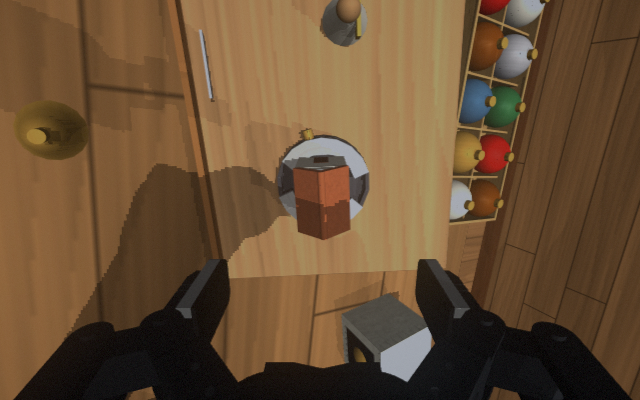

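View pics/s13.png

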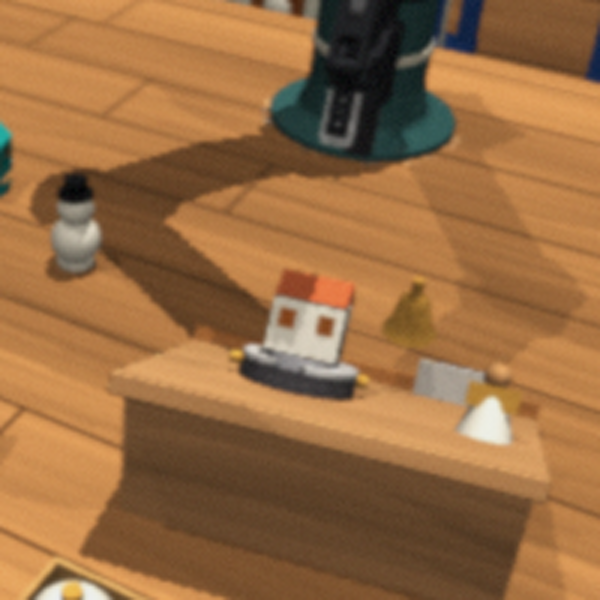

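```bash
python3 -c "
from h import *
print(manip.finish_job())"
```

```text
the job is handed in; nothing more can be done
None
```

The white house with the terracotta roof is in the stand's socket, locked and released, and I handed the job in at about 18 s of the 45 s allowed. The hand-in gives no verdict, so what follows rests on my own last measurements.

**What I did**
1. I picked the house from between the purple and turquoise look-alikes.
2. Before inserting it, I swung the arm through a detour, because joint 6 was within 0.1° of its range limit.
3. I lowered the foot into the socket with the lugs in the gaps. It met a solid floor at about 20 N.
4. I twisted it clockwise past 80° until the stop resisted with about 1.2 N m, then opened the gripper and backed about 135 mm off.

**Last checks (wrist camera)**
- **Direction:** the ridge is within about 0.2° of the locked direction.
- **Height:** the ridge is 74.2 mm above the socket floor, so the foot is home.
- **Centring:** it is about 0.7 and 0.6 mm off the axis, and square to the socket.
- **Robot:** it was touching nothing.
- **Bystanders:** I only looked at the last pictures, where snowman, bell and angel are where they began. I did not measure any, and did not recheck the tree, boxes, mug or spool.

**What disagreed**
- The gripper had turned to about 4.7° past the nominal locked direction when the stop resisted, though the house itself measured about 0.2° off after release. This is probably play or slip in the grip.
- The early position readings of the socket differed by 1 to 2 mm between the top and wrist cameras. I used the wrist view at close range for the insertion.

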